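# Pack the cup crate, stack the tote on it and lock it down

### The job

Pack the dosing cups away for transport: put every steel dosing cup that is there upright into its own cell of the grey crate, then set the blue tote on top, turned so that its orange-striped side is opposite the crate's orange-striped side (so that it stacks on the rim instead of nesting down onto the cups). With the tote seated, use the slot key, not the fingers, to turn both brass cam locks a quarter turn clockwise until they stop fully home over the tote's lugs, then put the key back upright in its wooden stand; leave the jigger, the navy cup and the tamper where they are.

Things in the scene. Friction and masses are not known exactly. Their poses are not given: they have to be found in the camera images.
- crate: Grey open crate, fixed, 136 (x) x 222 (y) x 78 mm high. Origin: centre of its underside, z up. Inside 120 x 210 mm. Its long walls are 8 mm thick, rim at z 78, with notches placed differently on the two sides. A cam lock stands outside each long wall, on the x axis at x = -100 mm (cam_near) and +100 mm (cam_far).
- crate_stripe (a point): Middle of the crate's long side that carries the orange stripes (its +x side), 68 mm from its centre, 17 mm up.
- cell_2 (a point): Centre of the floor (5 mm above the worktop) of the middle one of three cells in a row along the crate's y, each 68 x 68 mm between black rails 12 mm high. 24 mm are free between the rails and each long wall, so a cup is best held with the fingers on its +x and -x sides (crate axes).
- cell_1 (a point): Centre of the floor of the cell at the crate's y = -71 mm, like cell_2.
- cell_3 (a point): Centre of the floor of the cell at the crate's y = +71 mm, like cell_2.
- cup_1: Steel dosing cup, open, nearly cylindrical, 61 mm in diameter, 51 mm high, 0.12 kg; origin at the centre of its underside, z up. The dosing cups are alike; from start to start one may be absent (no pose).
- cup_2: Steel dosing cup like cup_1; may be absent.
- cup_3: Steel dosing cup like cup_1; may be absent.
- tote: Blue loose stack-nest tote, 0.3 to 0.55 kg, 112 (x) x 200 (y) x 45 mm, grip bar to 90 mm; any yaw at the start. Origin: centre of its underside, z up. With its +x opposite to the crate's +x, its foot lugs rest on the rim: origin 70 mm above the crate's, underside 8 mm inside the rim with 4 mm (x), 5 mm (y) of play each way. The same way round it nests: it drops through the notches.
- tote_grip (a point): Middle of the tote's grey grip bar, 78 mm above its underside: the bar is 12 mm thick (tote's x), 100 mm long (y), its faces run from 66 to 90 mm above the underside. Grip it across x.
- tote_stripe (a point): Middle of the orange stripe on the tote's +x long side, 56 mm from its centre and 32 mm above its underside.
- tote_lug (a point): Top of the locking lug on the tote's +x side (its twin is on the -x side): 32 mm wide, 8 mm thick, sticking out 19 mm from the wall, its top 16 mm above the tote's underside. The four foot lugs stick out 12 mm.
- cam_near_turn (a joint): Cam lock on the crate's -x side: 0 = open (tab along the crate's +y), 1.571 rad = locked at a stop (tab along the crate's +x, over the tote's lug). Grows turning clockwise seen from above. Starts between 0 and 0.25. Friction of 0.08 N m holds it where it is left; no spring.
- cam_far_turn (a joint): Cam lock on the crate's +x side: 0 = open (tab along the crate's -y), 1.571 rad = locked at a stop (tab along the crate's -x). Otherwise like cam_near.
- cam_near: Round brass head of cam_near, 36 mm in diameter, turning with it. Origin on its axis at the slot's mouth (top of the head), 107 mm above the worktop; z up, x along the slot towards the tab's tip. Slot 8 mm wide (y), 30 mm long (x), 10 mm deep, slightly flared. The tab, 42 mm from axis to tip, 16 mm wide, is 12 to 18 mm below the origin, 3 mm above a stacked tote's lug.
- cam_far: Round brass head of cam_far, like cam_near.
- key: Slot key, 66 mm tall, 0.06 to 0.11 kg, upright in its stand. Origin: centre of the blade's lower edge, z up along the key. Blade 26 mm wide (x), 4 mm thick (y), z 0 to 14 mm; round collar 34 mm in diameter, z 14 to 20. In the slot the blade has about 0.16 rad of play each way, so turn it that much farther than the cam, to the stop.
- key_grip (a point): Middle of the key's flat black handle, 46 mm above the blade's lower edge. The handle is 38 mm wide (key's x) and 12 mm thick (y), from 20 to 66 mm above the blade's lower edge: grip it across y.
- key_stand: Dark wooden stand, fixed, 52 (x) x 40 (y) x 62 mm high. Origin: centre of its underside. A pocket 34 (x) x 12 (y) mm, 18 mm deep, in its top takes the blade, key's x along the stand's x (either way round); the collar rests on the top, the key's origin then 48 mm above the stand's.
- sink_board: Wooden board lying over the sink, fixed, 380 (x) x 220 (y) x 16 mm, its top 20 mm above the worktop; origin at the centre of its underside. The cups stand on it at the start. A fixed white wire basket, 150 x 145 mm and 94 mm high, stands at its left front, between board and crate.
- jigger: Steel double-cone jigger, 45 mm wide, 85 mm high, loose bystander; origin at the centre of its underside.
- navy_cup: Navy blue cup, 68 mm wide, 86 mm high, loose bystander; origin at the centre of its underside.
- tamper: Coffee tamper with a black handle, 55 mm wide, 97 mm high, loose bystander; origin at the centre of its underside.
Mind the look-alikes: they are no part of the job. There is more than one size of the tote; the job needs the larger.

How it is judged:
By the outcome, as a careful person would: the job done as asked, in the order asked, and still so for the second after the job is handed in, with the robot touching nothing.
Of cup_1, cup_2, cup_3 only 2 to 3 are there at a start; the rules pass over those that are not, and their reading is None.
At some moment in a run one of cup_1, cup_2, cup_3 may be knocked a few centimetres aside while the robot is not near it.
It also fails if it takes over 210 s, if anything falls off the work surface, if the arm or the gripper's body presses on something with over 40 N, if the wrist force passes 120 N, or if a joint passes its speed limit or range.

### The arm

A 7-joint arm with a two-finger parallel gripper is mounted at the origin on a cart in front of the work surface, level with it; the furniture and walls round the work are solid. World frame = base frame: x ahead of the robot, y to its left, z up, the work surface at z = 0. Lengths are in m, angles in rad, forces in N, time in s.
With the tool pointing down it reaches from about 0.35 to 0.9 m from the base axis. Payload 8.1 kg.
Tool frame: the origin (TCP) lies at the very end of the fingers, on their centre line; the grasp point (between the pads) lies grip_point_offset behind it (grip_point_offset is the distance from the TCP to the grasp point, in m); z points along the fingers, y is the direction in which the jaws open and shut (so a half turn about z gives the same grasp; the last joint's range is limited). The gripper opens to 92 mm and grips with 3 to 60 N. Pads are 19 mm wide; open, the fingers measure 130 mm over their backs; the gripper's body (75 mm by 190 mm) begins 47 mm behind the grasp point.
Start: joints at [-1.248, 0.434, 0.025, 1.573, -0.012, 1.134, -0.075], TCP at [0.258, 0.569, 0.227] pointing down, gripper open.
Joint ranges: [-2.62, 2.62], [-0.44, 2.09], [-1.27, 1.32], [0.08, 2.57], [-1.32, 4.46], [0.12, 2], [-2.74, 2.74]. Speed limits (rad/s): [2.22, 2.22, 3.01, 3.01, 3.14, 3.14, 3.14].

### API

Orientations are given as a rotation vector (axis times angle).
In Python, from cell import * gives the robot as it stands.
- The arm moves only by the tool drive_tool, never from a script. Its argument "increments" is a list of rows, each an object of numbers: "grip": the gripper's target within -1 to 1 (shut at 1, half-way at 0, fully open at -1); "tx", "ty", "tz": the shift along the world's x, y, z normalised to -1 to 1, where 1 is 400 mm; "turn": the turn about the world's z normalised to -1 to 1, where 1 is 60 degrees. In form: [{"grip": .., "tx": .., "ty": .., "tz": .., "turn": ..}, ...]. A call has 1 to 20 rows; each row is the pose to reach, as a shift and turn from the pose measured when the call began; what a row does not reach only later rows make up. A row lasts 1/10 s, in which the tool goes at most 50 mm and 8.59 degrees, less where a joint would pass 70% of its speed; a pose out of reach is approached as far as the arm can. A call with a number of a shift or a turn outside -1 to 1 is refused whole. A call with a gripper value outside its range is refused whole. The fingers move at their own pace and stop on an object; "newtons" is the grip in N (left out, the last holds). Time passes only in rows, so rows that repeat a pose let the fingers close. It gives the time, the measured TCP pose, the force and the opening at its end, in the units of the state.
- observe(): the state, without advancing time (a new reading comes with each control period).
- get_image(name): name is "side" or "top" or "wrist"; returns the picture (400x640x3 uint8, red, green, blue); there is no depth.
- camera_info(name): a dict with "fx", "fy", "cx", "cy" (pixels), "eye" and "rotation" of the camera in the world; the wrist camera has in their place "hand_eye" (4x4, takes a point from camera to tool coordinates, whose origin is the TCP and whose axes are the flange's). Camera axes: x right, y down, z forward; pixel columns grow to the right and rows downward; lengths in m; the calibration is good to about 2 mm. A picture is of the moment at which its call begins: read the wrist's pose just before it. camera_info takes no time and is no camera call.
- sign_off(): hands the job in, once; it reports no verdict.
The state is a dict: "clock": time; "joints": joint angles; "dq": joint speeds; "joint_efforts": joint torques, N m; "position": TCP position; "ee_rot": TCP orientation; "force": force on the tool from outside, world axes, zero at the start; "ft_torque": the same for the moment, N m; "width": opening from 0.0 (shut) to 1.0 (fully open).
Only numpy, scipy, OpenCV 4.12 (cv2) and the standard library are available. Lean on these libraries where they do the work, as an engineer would, in place of code of your own. Each camera call takes 0.05 s, during which the arm holds its last target. There are 200 camera calls.

## Working session

There is one attempt and no reset: what is moved stays moved. The work goes in short steps, Python scripts to look and compute and a tool call to move; the robot and the scene stay as the last step left them, time stands still between calls to the robot, and variables do not carry over. Pictures are saved under pics/ and viewed, about 12 in all and at most 16, crops included, and the job is handed in when it is done.

Besides the shell and the picture viewer there is one more tool, called after "Call:" by a JSON object that holds its "fn" and its "kwargs", one argument or row to a line. drive_tool: Moves the arm, as the interface text tells. Its arguments: {"type":"object","properties":{"increments":{"type":"array","items":{"type":"object","properties":{"grip":{"type":"number"},"tx":{"type":"number"},"ty":{"type":"number"},"tz":{"type":"number"},"turn":{"type":"number"}}}},"newtons":{"type":"number"}},"required":["increments"]}

```bash
mkdir -p pics; ls; cat > h.py <<'E'
from cell import *
import numpy as np, cv2
from scipy.spatial.transform import Rotation as R
def cam(name, st=None):
    c=camera_info(name)
    K=np.array([[c['fx'],0,c['cx']],[0,c['fy'],c['cy']],[0,0,1.]])
    if 'eye' in c: return K,np.array(c['eye'],float),np.array(c['rotation'],float)
    H=np.array(c['hand_eye']); T=np.eye(4); T[:3,:3]=R.from_rotvec(st['ee_rot']).as_matrix(); T[:3,3]=st['position']
    M=T@H; return K,M[:3,3],M[:3,:3]
def ray(cm,uv,z):
    K,e,Rm=cm; uv=np.atleast_2d(np.array(uv,float))
    d=(Rm@np.linalg.inv(K)@np.c_[uv,np.ones(len(uv))].T).T
    return e+d*((z-e[2])/d[:,2])[:,None]
def proj(cm,p):
    K,e,Rm=cm; q=(np.atleast_2d(p)-e)@Rm@K.T; return q[:,:2]/q[:,2:]
def snap(name,fn,crop=None,scale=1):
    st=observe(); im=get_image(name)[:,:,::-1].copy(); cv2.imwrite('pics/raw_'+fn,im)
    o=im if crop is None else im[crop[1]:crop[3],crop[0]:crop[2]]
    cv2.imwrite('pics/'+fn,cv2.resize(o,None,fx=scale,fy=scale,interpolation=cv2.INTER_CUBIC)); return im,cam(name,st)
E
python3 - <<'E'
from h import *
print(observe())
for n in ['side','top','wrist']: print(n,camera_info(n)); snap(n,n+'0.png',scale=1.25)
E
```

```text
pics
{'clock': 0.0, 'joints': array([-1.24757748,  0.43523157,  0.02494888,  1.57407362, -0.01157831,
        1.13398375, -0.075084  ]), 'dq': array([ 0.00090865, -0.00041728, -0.00254815,  0.00034375,  0.00128767,
        0.00126608,  0.00186863]), 'joint_efforts': array([ 5.48604676e-04, -6.67866325e+01,  9.84911285e-01, -3.14461577e+01,
       -6.05911156e-02,  4.26749233e-02,  1.71843353e-04]), 'position': array([0.25800689, 0.56871653, 0.22594843]), 'ee_rot': array([-6.63829272e-01, -3.07047309e+00,  2.42108667e-03]), 'force': array([0.16559227, 0.3235085 , 0.69733244]), 'ft_torque': array([ 0.04222425,  0.01241921, -0.00905675]), 'width': 1.0008761885037765}
side {'fx': 402.6581285874089, 'fy': 402.6581285874089, 'cx': 314.2306081805011, 'cy': 199.66423725657992, 'eye': array([0.74579802, 1.29433321, 0.75245115]), 'rotation': array([-0.26407688, -2.65254051,  1.52355049])}
top {'fx': 517.9427988031675, 'fy': 517.9427988031675, 'cx': 324.7993561719976, 'cy': 198.39182975451374, 'eye': array([-0.65337751,  0.42225991,  1.72371865]), 'rotation': array([-1.71002654,  2.0332976 , -0.69035573])}
wrist {'fx': 337.6576577821936, 'fy': 337.6576577821936, 'cx': 318.5176251375712, 'cy': 195.08507900157264, 'hand_eye': array([[ 4.25485630e-04, -9.64749776e-01, -2.63168557e-01,
         6.99711729e-02],
       [ 9.99999575e-01,  6.25587614e-04, -6.76562819e-04,
         9.68923467e-04],
       [ 8.17348818e-04, -2.63168157e-01,  9.64749632e-01,
        -1.56512479e-01],
       [ 0.00000000e+00,  0.00000000e+00,  0.00000000e+00,
         1.00000000e+00]])}
```

View pics/top0.png

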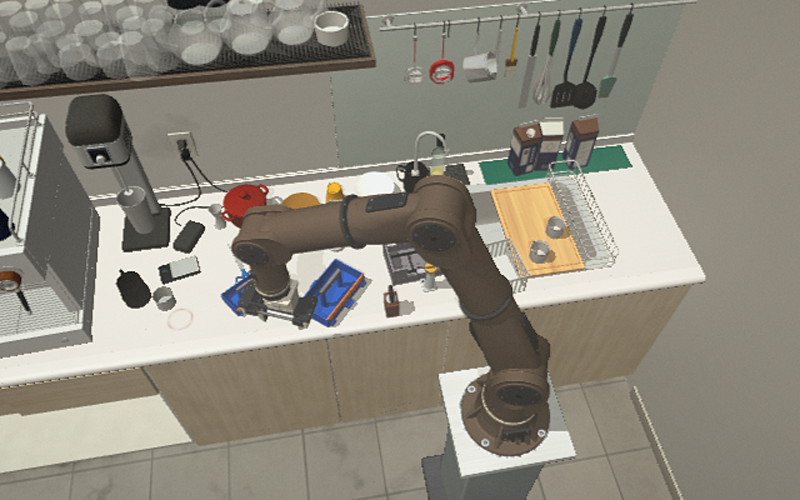

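View pics/side0.png

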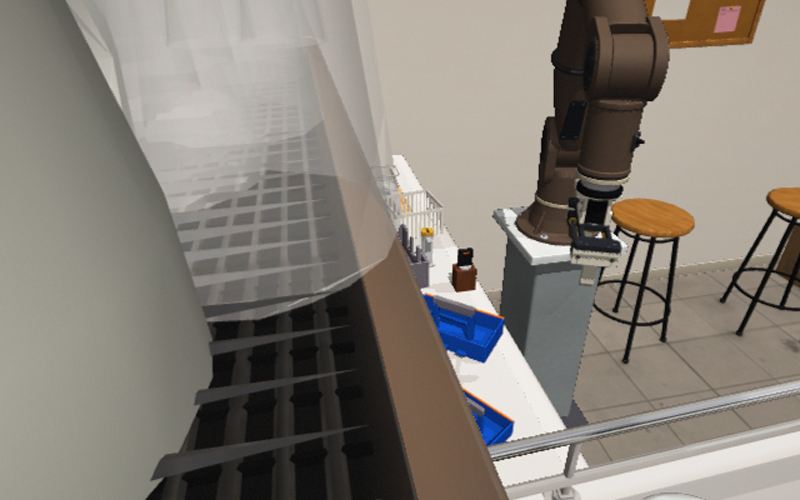

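```bash
sed -i "s/np.array(c\['rotation'\],float)/(lambda r: R.from_rotvec(r).as_matrix() if r.size==3 else r)(np.array(c['rotation'],float))/" h.py
python3 - <<'E'
from h import *
t=cam('top')
for n,p,z in [('cupA',(540,248),.05),('cupB',(556,226),.05),('board c',(540,230),.02),('board TL',(492,190),.02),('board BR',(582,268),.02),('board BL',(527,278),.02),('bTR',(545,182),.02),('crate',(408,262),.05),('stand',(392,300),.06),('tote',(335,292),.08),('tote2',(238,292),.05),('orange',(432,272),.08),('basket BL',(520,285),.09),('basket TL',(500,240),.09),('base',(505,410),0),('machine edge',(95,320),0),('edge',(600,282),0)]:
    print(n,np.round(ray(t,np.array(p)/1.25,z)[0],3))
E
```

```text
cupA [ 0.502 -0.252  0.05 ]
cupB [ 0.582 -0.332  0.05 ]
board c [ 0.596 -0.286  0.02 ]
board TL [ 0.798 -0.172  0.02 ]
board BR [ 0.423 -0.374  0.02 ]
board BL [ 0.415 -0.187  0.02 ]
bTR [ 0.804 -0.37   0.02 ]
crate [0.518 0.18  0.05 ]
stand [0.38  0.255 0.06 ]
tote [0.425 0.421 0.08 ]
tote2 [0.494 0.713 0.05 ]
orange [0.448 0.118 0.08 ]
basket BL [ 0.35  -0.134  0.09 ]
basket TL [ 0.527 -0.119  0.09 ]
base [ 0.006 -0.005  0.   ]
machine edge [0.498 1.151 0.   ]
edge [ 0.373 -0.422 -0.   ]
```

View pics/wrist0.png

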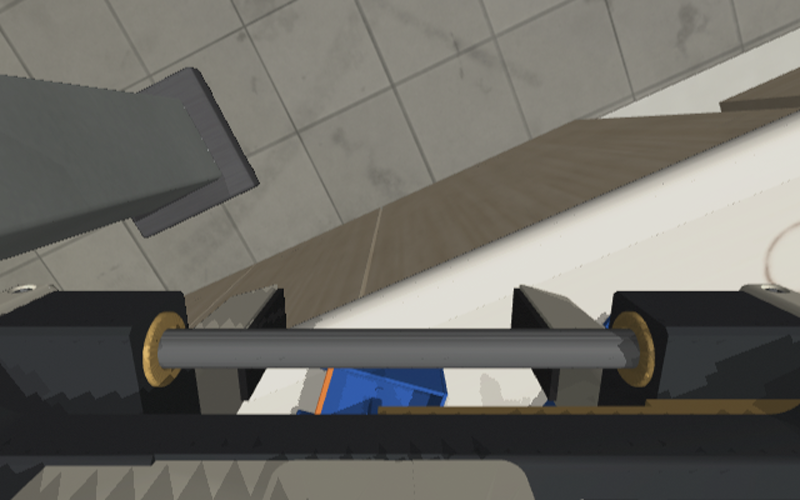

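Call:
{"fn": "drive_tool", "kwargs": {
  "increments": [
    {"tz": 0.2, "grip": -1},
    {"tz": 0.35},
    {"tx": 0.1, "ty": -0.1, "tz": 0.4, "turn": 0.1},
    {"tx": 0.2, "ty": -0.2, "tz": 0.4, "turn": 0.2},
    {"tx": 0.3, "ty": -0.3, "tz": 0.4, "turn": 0.3},
    {"tx": 0.4, "ty": -0.4, "tz": 0.4, "turn": 0.4},
    {"tx": 0.5, "ty": -0.5, "tz": 0.4, "turn": 0.4},
    {"tx": 0.6, "ty": -0.6, "tz": 0.4, "turn": 0.4},
    {"tx": 0.7, "ty": -0.7, "tz": 0.4, "turn": 0.4},
    {"tx": 0.8, "ty": -0.8, "tz": 0.4, "turn": 0.4},
    {"tx": 0.8, "ty": -0.85, "tz": 0.4, "turn": 0.4},
    {"tx": 0.8, "ty": -0.85, "tz": 0.4, "turn": 0.4},
    {"tx": 0.8, "ty": -0.85, "tz": 0.4, "turn": 0.4},
    {"tx": 0.8, "ty": -0.85, "tz": 0.4, "turn": 0.4}
  ]
}}

```text
invalid input
```

```bash
python3 - <<'E'
from h import *
s=observe();print(s['clock'],s['position'],s['ee_rot'],s['joints'])
snap('wrist','w1.png',scale=1.25); snap('top','t1.png')
E
```

```text
0.15 [0.25799135 0.56884854 0.22612166] [-6.63715779e-01 -3.07050650e+00  1.88372624e-03] [-1.24764229  0.43508239  0.02493598  1.57386495 -0.0116095   1.13400136
 -0.07507436]
```

View pics/w1.png

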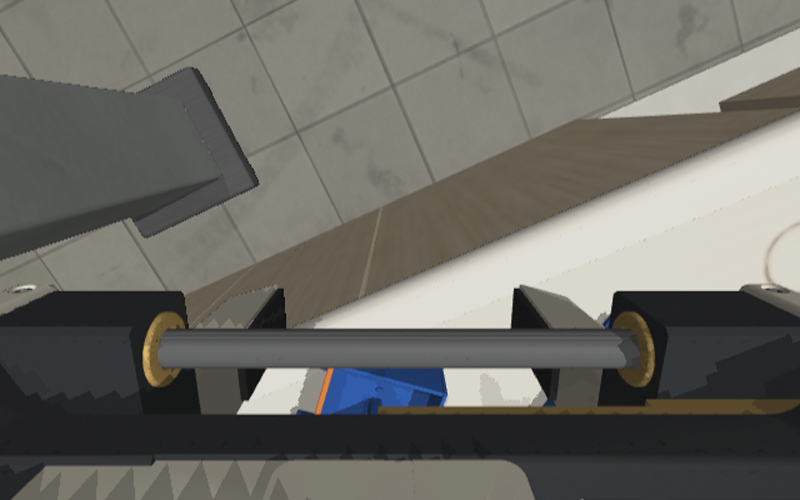

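Call:
{"fn": "drive_tool", "kwargs": {
  "increments": [
    {"grip": -1, "tx": 0, "ty": 0, "tz": 0.2, "turn": 0},
    {"grip": -1, "tx": 0, "ty": 0, "tz": 0.35, "turn": 0},
    {"grip": -1, "tx": 0.1, "ty": -0.1, "tz": 0.4, "turn": 0.1},
    {"grip": -1, "tx": 0.2, "ty": -0.2, "tz": 0.4, "turn": 0.2},
    {"grip": -1, "tx": 0.3, "ty": -0.3, "tz": 0.4, "turn": 0.3},
    {"grip": -1, "tx": 0.4, "ty": -0.4, "tz": 0.4, "turn": 0.4},
    {"grip": -1, "tx": 0.5, "ty": -0.5, "tz": 0.4, "turn": 0.4},
    {"grip": -1, "tx": 0.6, "ty": -0.6, "tz": 0.4, "turn": 0.4},
    {"grip": -1, "tx": 0.7, "ty": -0.7, "tz": 0.4, "turn": 0.4},
    {"grip": -1, "tx": 0.8, "ty": -0.8, "tz": 0.4, "turn": 0.4},
    {"grip": -1, "tx": 0.8, "ty": -0.85, "tz": 0.4, "turn": 0.4},
    {"grip": -1, "tx": 0.8, "ty": -0.85, "tz": 0.4, "turn": 0.4},
    {"grip": -1, "tx": 0.8, "ty": -0.85, "tz": 0.4, "turn": 0.4},
    {"grip": -1, "tx": 0.8, "ty": -0.85, "tz": 0.4, "turn": 0.4}
  ]
}}

```text
clock: 1.65
position: [0.5784, 0.2283, 0.3861]
ee_rot: [-0.014, -3.141, 0.001]
force: [-0.4, 0.2, 0.3]
width: 0.998
```

```bash
python3 - <<'E'
from h import *
s=observe();print(s['clock'],s['position'],s['ee_rot'],s['joints'])
snap('wrist','w2.png',scale=1.25); snap('top','t2.png')
E
```

```text
1.65 [0.5783526  0.22828046 0.38610562] [-1.41380592e-02 -3.14112783e+00  1.04956091e-03] [-0.56739013  0.35224574  0.157837    1.3160265  -0.05405631  1.47815659
  1.14773782]
```

View pics/w2.png

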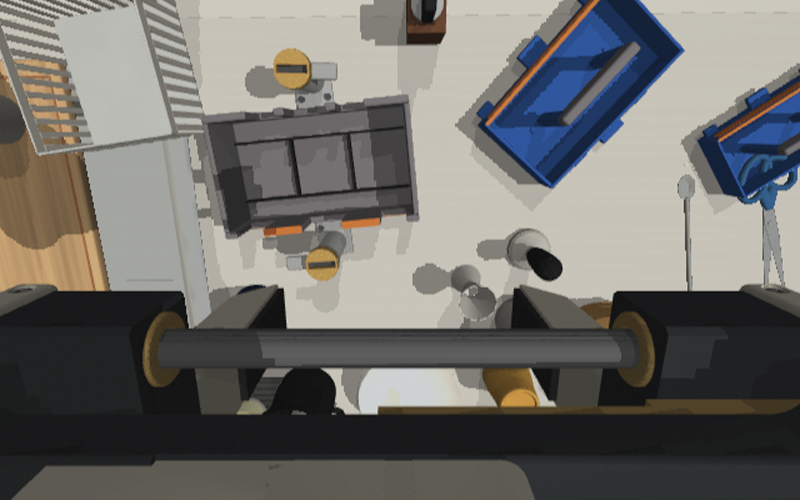

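```bash
python3 - <<'E'
from h import *
im=cv2.imread('pics/raw_w2.png'); s=observe(); c=cam('wrist',s)
hsv=cv2.cvtColor(im,cv2.COLOR_BGR2HSV)
def comps(m,box,minA,z,name):
    m=m.astype(np.uint8)*255; q=np.zeros_like(m); x0,y0,x1,y1=box; q[y0:y1,x0:x1]=m[y0:y1,x0:x1]
    cs,_=cv2.findContours(q,cv2.RETR_EXTERNAL,cv2.CHAIN_APPROX_NONE)
    for k in cs:
        if cv2.contourArea(k)<minA: continue
        w=ray(c,k[:,0,:],z)[:,:2].astype(np.float32)
        print(name,'px',np.round(k[:,0].mean(0)*1.25),'rect',[np.round(v,3) for v in cv2.minAreaRect((w*1000).astype(np.float32))], 'circ',np.round(cv2.minEnclosingCircle(w*1000),1) if 0 else cv2.minEnclosingCircle(w*1000))
H,S,V=hsv[...,0],hsv[...,1],hsv[...,2]
comps((H>15)&(H<30)&(S>110)&(V>100),(200,30,290,230),100,.107,'brass')
comps((H>100)&(H<130)&(S>120),(370,0,560,155),500,.045,'tote')
comps((S<60)&(V>70)&(V<150),(440,25,520,105),200,.09,'bar')
comps((H<15)&(S>150)&(V>130),(380,0,520,110),50,.045,'tstripe')
comps((H<15)&(S>150)&(V>130),(200,160,320,200),50,.04,'cstripe')
comps((H<15)&(S>60)&(V<140),(310,0,370,40),50,.062,'stand')
# crate inner/outer rim corners eyeballed
print(np.round(ray(c,np.array([[206,116],[410,96],[417,216],[229,236]])/1.25,.078),3))
E
```

```text
brass px [322. 264.] rect [array([648.315, 147.611]), array([34.26 , 34.138]), np.float64(89.748)] circ ((648.2469482421875, 147.32101440429688), 18.07952308654785)
brass px [291.  68.] rect [array([450.897, 129.146]), array([34.74 , 35.128]), np.float64(85.315)] circ ((450.99456787109375, 128.71896362304688), 18.205467224121094)
tote px [574.  91.] rect [array([467.495, 434.226]), array([126.21 , 213.044]), np.float64(42.764)] circ ((464.2908935546875, 431.2626953125), 115.6199722290039)
bar px [601.  83.] rect [array([464.799, 434.505]), array([11.01 , 97.298]), np.float64(49.011)] circ ((465.31634521484375, 435.1109619140625), 48.686920166015625)
tstripe px [541.  61.] rect [array([438.566, 385.962]), array([  5.186, 166.474]), np.float64(48.905)] circ ((439.70245361328125, 387.26519775390625), 83.23714447021484)
cstripe px [282. 230.] rect [array([626.388,  88.283]), array([ 9.041, 45.457]), np.float64(5.057)] circ ((625.39599609375, 88.19510650634766), 22.801868438720703)
cstripe px [360. 222.] rect [array([617.066, 183.926]), array([ 8.571, 45.608]), np.float64(6.221)] circ ((617.9959716796875, 184.02713012695312), 22.875513076782227)
stand px [425.  22.] rect [array([400.612, 259.987]), array([40.38 , 39.775]), np.float64(89.727)] circ ((399.9093017578125, 259.56427001953125), 27.545522689819336)
[[0.493 0.028 0.078]
 [0.474 0.244 0.078]
 [0.602 0.252 0.078]
 [0.624 0.038 0.078]]
```

Call:
{"fn": "drive_tool", "kwargs": {
  "increments": [
    {"grip": -1, "tx": 0.0, "ty": -0.1, "tz": 0, "turn": -0.1},
    {"grip": -1, "tx": 0.0, "ty": -0.2, "tz": 0, "turn": -0.2},
    {"grip": -1, "tx": 0, "ty": -0.3, "tz": 0, "turn": -0.3},
    {"grip": -1, "tx": 0, "ty": -0.4, "tz": 0, "turn": -0.4},
    {"grip": -1, "tx": 0, "ty": -0.5, "tz": 0, "turn": -0.5},
    {"grip": -1, "tx": 0, "ty": -0.6, "tz": 0, "turn": -0.6},
    {"grip": -1, "tx": 0, "ty": -0.7, "tz": 0, "turn": -0.7},
    {"grip": -1, "tx": 0, "ty": -0.8, "tz": 0, "turn": -0.8},
    {"grip": -1, "tx": 0, "ty": -0.9, "tz": 0, "turn": -0.9},
    {"grip": -1, "tx": 0, "ty": -1, "tz": 0, "turn": -1}
  ]
}}

```text
clock: 2.75
position: [0.5775, -0.1688, 0.3864]
ee_rot: [-1.578, -2.716, -0.002]
force: [0.5, -0.2, 0.2]
width: 1.003
```

Call:
{"fn": "drive_tool", "kwargs": {
  "increments": [
    {"grip": -1, "tx": 0.0, "ty": -0.1, "tz": 0, "turn": -0.1},
    {"grip": -1, "tx": 0.0, "ty": -0.2, "tz": 0, "turn": -0.2},
    {"grip": -1, "tx": 0, "ty": -0.3, "tz": 0, "turn": -0.3},
    {"grip": -1, "tx": 0, "ty": -0.4, "tz": 0, "turn": -0.4},
    {"grip": -1, "tx": 0, "ty": -0.4, "tz": 0, "turn": -0.4},
    {"grip": -1, "tx": 0, "ty": -0.4, "tz": 0, "turn": -0.4},
    {"grip": -1, "tx": 0, "ty": -0.4, "tz": 0, "turn": -0.4}
  ]
}}

```text
clock: 3.45
position: [0.5786, -0.3265, 0.3863]
ee_rot: [-2.104, -2.332, -0.004]
force: [1.1, -0.2, -0.9]
width: 0.996
```

```bash
python3 - <<'E'
from h import *
import cell
print({k:v for k,v in vars(cell).items() if 'grip' in k.lower() or isinstance(v,float)})
s=observe();print(s['clock'],s['position'],s['ee_rot'],s['joints'])
snap('wrist','w3.png',scale=1.25)
E
```

```text
{'grip_point_offset': 0.0188}
3.45 [ 0.57861166 -0.32646953  0.38629784] [-2.10373627 -2.33204811 -0.00431494] [ 0.07338941  0.46865562  0.62132565  1.2220653  -0.26909381  1.53112271
  0.75574875]
```

View pics/w3.png

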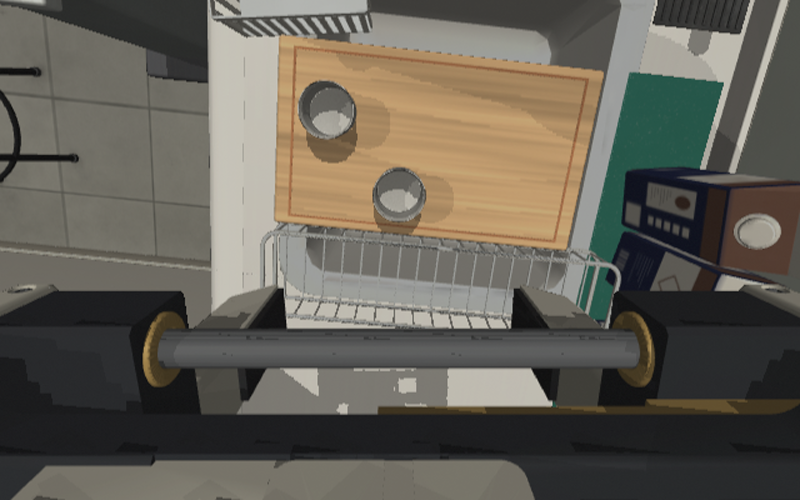

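```bash
cat >> h.py <<'E'
def cups(im,c,box,z=0.071,smax=70):
    """non-wood blobs in box -> ellipse of rim outline onto plane z"""
    hsv=cv2.cvtColor(im,cv2.COLOR_BGR2HSV); m=(hsv[...,1]<smax).astype(np.uint8)*255
    q=np.zeros_like(m); x0,y0,x1,y1=box; q[y0:y1,x0:x1]=m[y0:y1,x0:x1]
    q=cv2.morphologyEx(q,cv2.MORPH_OPEN,np.ones((3,3)))
    for k in cv2.findContours(q,cv2.RETR_EXTERNAL,cv2.CHAIN_APPROX_NONE)[0]:
        if cv2.contourArea(k)<300: continue
        w=ray(c,k[:,0,:],z)[:,:2]*1000
        print('cup px',k[:,0].mean(0),'circ',cv2.minEnclosingCircle(w.astype(np.float32)),'ell',cv2.fitEllipse(w.astype(np.float32)))
E
python3 - <<'E'
from h import *
im=cv2.imread('pics/raw_w3.png'); s=observe(); c=cam('wrist',s)
cups(im,c,(236,60,290,115)); cups(im,c,(295,130,345,178))
print(np.round(proj(c,[[.474,-.24,.071],[.55,-.32,.071]])))
M=R.from_rotvec(s['ee_rot']).as_matrix(); print('jaw deg',np.degrees(np.arctan2(M[1,1],M[0,1])))
E
```

```text
cup px [260.68656716  87.47761194] circ ((494.58294677734375, -243.74835205078125), 31.27395248413086) ell ((494.233154296875, -243.76861572265625), (58.678104400634766, 61.044776916503906), 81.70545196533203)
cup px [318.91666667 155.76666667] circ ((580.193359375, -326.3507080078125), 30.973482131958008) ell ((580.5469360351562, -326.3996887207031), (58.64380645751953, 60.8232421875), 6.804518699645996)
[[246.  83.]
 [298. 149.]]
jaw deg 5.900986353495212
```

```bash
python3 - <<'E'
from h import *
im=cv2.imread('pics/raw_w3.png'); a=im[55:235,200:400]
t=cv2.imread('pics/raw_t2.png')[110:250,370:510]
a=cv2.resize(a,None,fx=2.2,fy=2.2); t=cv2.resize(t,None,fx=2.5,fy=2.5)
o=np.zeros((max(a.shape[0],t.shape[0]),a.shape[1]+t.shape[1],3),np.uint8); o[:a.shape[0],:a.shape[1]]=a; o[:t.shape[0],a.shape[1]:]=t
cv2.imwrite('pics/crop1.png',o); print(o.shape)
E
```

```text
(396, 790, 3)
```

View pics/crop1.png

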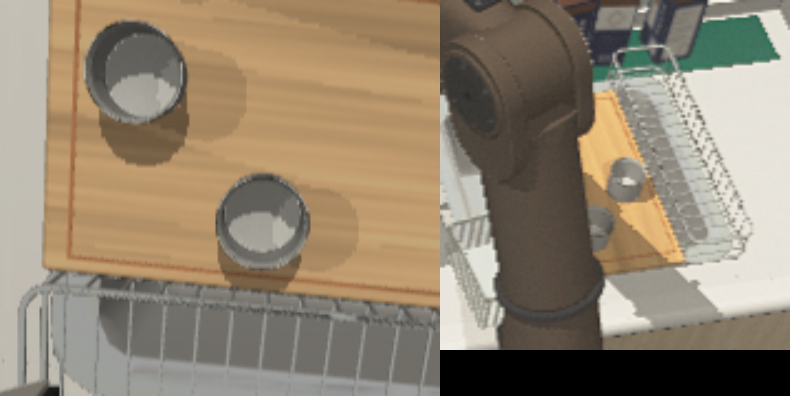

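Call:
{"fn": "drive_tool", "kwargs": {
  "increments": [
    {"grip": -1, "tx": 0.004, "ty": 0, "tz": -0.12, "turn": -0.1},
    {"grip": -1, "tx": 0.004, "ty": 0, "tz": -0.24, "turn": -0.1},
    {"grip": -1, "tx": 0.004, "ty": 0, "tz": -0.36, "turn": -0.1},
    {"grip": -1, "tx": 0.004, "ty": 0, "tz": -0.48, "turn": -0.1},
    {"grip": -1, "tx": 0.004, "ty": 0, "tz": -0.6, "turn": -0.1},
    {"grip": -1, "tx": 0.004, "ty": 0, "tz": -0.7, "turn": -0.1},
    {"grip": -1, "tx": 0.004, "ty": 0, "tz": -0.78, "turn": -0.1},
    {"grip": -1, "tx": 0.004, "ty": 0, "tz": -0.83, "turn": -0.1},
    {"grip": -1, "tx": 0.004, "ty": 0, "tz": -0.86, "turn": -0.1},
    {"grip": -1, "tx": 0.004, "ty": 0, "tz": -0.86, "turn": -0.1},
    {"grip": -1, "tx": 0.004, "ty": 0, "tz": -0.86, "turn": -0.1},
    {"grip": 1, "tx": 0.004, "ty": 0, "tz": -0.86, "turn": -0.1},
    {"grip": 1, "tx": 0.004, "ty": 0, "tz": -0.86, "turn": -0.1},
    {"grip": 1, "tx": 0.004, "ty": 0, "tz": -0.86, "turn": -0.1},
    {"grip": 1, "tx": 0.004, "ty": 0, "tz": -0.86, "turn": -0.1},
    {"grip": 1, "tx": 0.004, "ty": 0, "tz": -0.86, "turn": -0.1},
    {"grip": 1, "tx": 0.004, "ty": 0, "tz": -0.86, "turn": -0.1},
    {"grip": 1, "tx": 0.004, "ty": 0, "tz": -0.86, "turn": -0.1}
  ],
  "newtons": 15
}}

```text
clock: 5.3
position: [0.5802, -0.3265, 0.0427]
ee_rot: [-2.223, -2.219, -0.005]
force: [-1.0, 0.5, 4.5]
width: 0.646
```

Call:
{"fn": "drive_tool", "kwargs": {
  "increments": [
    {"grip": 1, "tx": 0, "ty": 0, "tz": 0.1, "turn": 0},
    {"grip": 1, "tx": 0, "ty": 0, "tz": 0.2, "turn": 0},
    {"grip": 1, "tx": 0, "ty": 0, "tz": 0.3, "turn": 0},
    {"grip": 1, "tx": 0, "ty": 0.05, "tz": 0.4, "turn": 0},
    {"grip": 1, "tx": -0.01, "ty": 0.15, "tz": 0.5, "turn": 0.092},
    {"grip": 1, "tx": -0.02, "ty": 0.25, "tz": 0.5, "turn": 0.092},
    {"grip": 1, "tx": -0.03, "ty": 0.35, "tz": 0.5, "turn": 0.092},
    {"grip": 1, "tx": -0.04, "ty": 0.45, "tz": 0.5, "turn": 0.092},
    {"grip": 1, "tx": -0.05, "ty": 0.55, "tz": 0.5, "turn": 0.092},
    {"grip": 1, "tx": -0.06, "ty": 0.65, "tz": 0.5, "turn": 0.092},
    {"grip": 1, "tx": -0.06, "ty": 0.75, "tz": 0.5, "turn": 0.092},
    {"grip": 1, "tx": -0.06, "ty": 0.85, "tz": 0.5, "turn": 0.092},
    {"grip": 1, "tx": -0.06, "ty": 0.93, "tz": 0.5, "turn": 0.092},
    {"grip": 1, "tx": -0.06, "ty": 0.985, "tz": 0.5, "turn": 0.092},
    {"grip": 1, "tx": -0.06, "ty": 0.985, "tz": 0.5, "turn": 0.092},
    {"grip": 1, "tx": -0.06, "ty": 0.985, "tz": 0.5, "turn": 0.092},
    {"grip": 1, "tx": -0.06, "ty": 0.985, "tz": 0.5, "turn": 0.092}
  ]
}}

```text
clock: 7.0
position: [0.5562, 0.0661, 0.2427]
ee_rot: [-2.116, -2.322, -0.004]
force: [0.7, -0.3, -0.9]
width: 0.642
```

```bash
cat >> h.py <<'E'
def brass(im,c,z=.107,minA=150):
    hsv=cv2.cvtColor(im,cv2.COLOR_BGR2HSV); H,S,V=cv2.split(hsv)
    m=((H>15)&(H<30)&(S>110)&(V>90)).astype(np.uint8)*255
    m=cv2.morphologyEx(m,cv2.MORPH_CLOSE,np.ones((9,9)))
    for k in cv2.findContours(m,cv2.RETR_EXTERNAL,cv2.CHAIN_APPROX_NONE)[0]:
        if cv2.contourArea(k)<minA: continue
        w=ray(c,k[:,0,:],z)[:,:2]*1000
        if len(k)>5: print('brass px',k[:,0].mean(0).round(),'ell',cv2.fitEllipse(w.astype(np.float32)),cv2.minEnclosingCircle(w.astype(np.float32)))
E
python3 - <<'E'
from h import *
s=observe();print(s['clock'],s['position'],s['width'],s['joints'])
im,c=snap('wrist','w4.png',scale=1.25); brass(im,c)
M=R.from_rotvec(s['ee_rot']).as_matrix(); print('jaw deg',np.degrees(np.arctan2(M[1,1],M[0,1])))
E
```

```text
7.0 [0.55617745 0.066099   0.24268166] 0.6423776766515754 [-0.61556219  0.33381069  0.53977503  1.7455355  -0.19069624  1.1124653
  0.07729617]
brass px [266. 327.] ell ((537.7288818359375, -83.05985260009766), (4.696139812469482, 94.43518829345703), 93.7010269165039) ((517.5442504882812, -83.31769561767578), 34.07863235473633)
brass px [515. 324.] ell ((762.8113403320312, -58.033294677734375), (12.113157272338867, 138.25990295410156), 94.9336166381836) ((767.97021484375, -57.17288589477539), 69.07402801513672)
brass px [449. 278.] ell ((689.7266235351562, -13.794535636901855), (11.267495155334473, 58.04111862182617), 17.11292266845703) ((686.918212890625, -14.567098617553711), 31.351993560791016)
brass px [188. 279.] ell ((445.5188903808594, -37.35319137573242), (16.59337615966797, 57.51835250854492), 175.4205780029297) ((445.7818603515625, -37.48133087158203), 31.554340362548828)
brass px [436. 105.] ell ((649.3739624023438, 143.8912811279297), (34.10639572143555, 36.03010177612305), 92.25410461425781) ((649.4107666015625, 144.05923461914062), 18.287668228149414)
brass px [200. 105.] ell ((452.1506042480469, 126.35235595703125), (33.820404052734375, 36.07530975341797), 90.68882751464844) ((451.98150634765625, 126.26632690429688), 18.323583602905273)
jaw deg 5.320660696377788
```

View pics/w4.png

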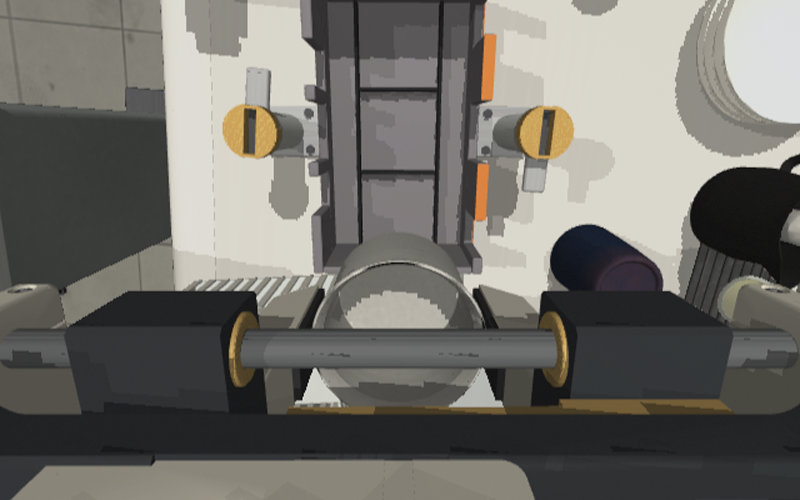

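Call:
{"fn": "drive_tool", "kwargs": {
  "increments": [
    {"grip": 1, "tx": -0.003, "ty": -0.004, "tz": -0.1, "turn": 0},
    {"grip": 1, "tx": -0.003, "ty": -0.004, "tz": -0.2, "turn": 0},
    {"grip": 1, "tx": -0.003, "ty": -0.004, "tz": -0.28, "turn": 0},
    {"grip": 1, "tx": -0.003, "ty": -0.004, "tz": -0.35, "turn": 0},
    {"grip": 1, "tx": -0.003, "ty": -0.004, "tz": -0.4, "turn": 0},
    {"grip": 1, "tx": -0.003, "ty": -0.004, "tz": -0.44, "turn": 0},
    {"grip": 1, "tx": -0.003, "ty": -0.004, "tz": -0.47, "turn": 0},
    {"grip": 1, "tx": -0.003, "ty": -0.004, "tz": -0.5, "turn": 0},
    {"grip": 1, "tx": -0.003, "ty": -0.004, "tz": -0.527, "turn": 0},
    {"grip": 1, "tx": -0.003, "ty": -0.004, "tz": -0.527, "turn": 0},
    {"grip": 1, "tx": -0.003, "ty": -0.004, "tz": -0.527, "turn": 0}
  ]
}}

```text
clock: 8.15
position: [0.5552, 0.0643, 0.0321]
ee_rot: [2.117, 2.321, 0.004]
force: [0.5, -0.1, -1.3]
width: 0.647
```

Call:
{"fn": "drive_tool", "kwargs": {
  "increments": [
    {"grip": -0.52, "tx": 0, "ty": 0, "tz": 0, "turn": 0},
    {"grip": -0.52, "tx": 0, "ty": 0, "tz": 0, "turn": 0},
    {"grip": -0.52, "tx": 0, "ty": 0, "tz": 0, "turn": 0},
    {"grip": -0.52, "tx": 0, "ty": 0, "tz": 0, "turn": 0},
    {"grip": -0.52, "tx": 0, "ty": 0, "tz": 0.04, "turn": 0},
    {"grip": -0.52, "tx": 0, "ty": 0, "tz": 0.12, "turn": 0},
    {"grip": -0.52, "tx": 0, "ty": 0, "tz": 0.24, "turn": 0},
    {"grip": -1, "tx": 0, "ty": 0, "tz": 0.36, "turn": 0},
    {"grip": -1, "tx": -0.02, "ty": -0.08, "tz": 0.46, "turn": 0},
    {"grip": -1, "tx": -0.05, "ty": -0.17, "tz": 0.55, "turn": 0},
    {"grip": -1, "tx": -0.08, "ty": -0.27, "tz": 0.64, "turn": 0},
    {"grip": -1, "tx": -0.11, "ty": -0.37, "tz": 0.73, "turn": 0},
    {"grip": -1, "tx": -0.13, "ty": -0.47, "tz": 0.8, "turn": 0},
    {"grip": -1, "tx": -0.15, "ty": -0.57, "tz": 0.885, "turn": 0},
    {"grip": -1, "tx": -0.1575, "ty": -0.67, "tz": 0.885, "turn": 0},
    {"grip": -1, "tx": -0.1575, "ty": -0.768, "tz": 0.885, "turn": 0},
    {"grip": -1, "tx": -0.1575, "ty": -0.768, "tz": 0.885, "turn": 0},
    {"grip": -1, "tx": -0.1575, "ty": -0.768, "tz": 0.885, "turn": 0}
  ]
}}

```text
clock: 9.95
position: [0.4916, -0.2441, 0.386]
ee_rot: [-2.12, -2.318, -0.004]
force: [0.1, 0.5, -1.1]
width: 1.004
```

```bash
cat >> h.py <<'E'
def corr(st):  # hand-eye residual found from two yaws, tool frame -> world offset to subtract (mm)
    M=R.from_rotvec(st['ee_rot']).as_matrix(); return 2.1*M[:2,1]-0.9*M[:2,0]
E
python3 - <<'E'
from h import *
s=observe();print(s['clock'],s['position'],s['width'],'corr',corr(s))
im,c=snap('wrist','w5.png',scale=1.25); cups(im,c,(200,0,430,185))
E
```

```text
9.95 [ 0.49158564 -0.24407873  0.38603091] 1.0039317077018197 corr [ 2.17189437 -0.70913365]
cup px [318.45901639 154.2704918 ] circ ((492.7217102050781, -242.5762939453125), 30.77406883239746) ell ((492.7972412109375, -242.764404296875), (58.451454162597656, 60.402156829833984), 2.880084276199341)
cup px [300.17527011  76.48619448] circ ((470.4127197265625, -168.1156463623047), 194.23582458496094) ell ((454.7913513183594, -149.6397247314453), (233.1336212158203, 357.2878723144531), 115.96585083007812)
```

Call:
{"fn": "drive_tool", "kwargs": {
  "increments": [
    {"grip": -1, "tx": -0.002, "ty": 0.005, "tz": -0.12, "turn": 0},
    {"grip": -1, "tx": -0.002, "ty": 0.005, "tz": -0.24, "turn": 0},
    {"grip": -1, "tx": -0.002, "ty": 0.005, "tz": -0.36, "turn": 0},
    {"grip": -1, "tx": -0.002, "ty": 0.005, "tz": -0.48, "turn": 0},
    {"grip": -1, "tx": -0.002, "ty": 0.005, "tz": -0.6, "turn": 0},
    {"grip": -1, "tx": -0.002, "ty": 0.005, "tz": -0.7, "turn": 0},
    {"grip": -1, "tx": -0.002, "ty": 0.005, "tz": -0.78, "turn": 0},
    {"grip": -1, "tx": -0.002, "ty": 0.005, "tz": -0.83, "turn": 0},
    {"grip": -1, "tx": -0.002, "ty": 0.005, "tz": -0.86, "turn": 0},
    {"grip": -1, "tx": -0.002, "ty": 0.005, "tz": -0.86, "turn": 0},
    {"grip": -1, "tx": -0.002, "ty": 0.005, "tz": -0.86, "turn": 0},
    {"grip": 1, "tx": -0.002, "ty": 0.005, "tz": -0.86, "turn": 0},
    {"grip": 1, "tx": -0.002, "ty": 0.005, "tz": -0.86, "turn": 0},
    {"grip": 1, "tx": -0.002, "ty": 0.005, "tz": -0.86, "turn": 0},
    {"grip": 1, "tx": -0.002, "ty": 0.005, "tz": -0.86, "turn": 0},
    {"grip": 1, "tx": -0.002, "ty": 0.005, "tz": -0.86, "turn": 0},
    {"grip": 1, "tx": -0.002, "ty": 0.005, "tz": -0.86, "turn": 0},
    {"grip": 1, "tx": -0.002, "ty": 0.005, "tz": -0.86, "turn": 0}
  ],
  "newtons": 15
}}

```text
clock: 11.8
position: [0.4915, -0.2406, 0.0421]
ee_rot: [-2.117, -2.321, -0.005]
force: [-1.7, 1.4, 5.9]
width: 0.649
```

Call:
{"fn": "drive_tool", "kwargs": {
  "increments": [
    {"grip": 1, "tx": 0, "ty": 0, "tz": 0.1, "turn": 0},
    {"grip": 1, "tx": 0, "ty": 0, "tz": 0.2, "turn": 0},
    {"grip": 1, "tx": 0, "ty": 0, "tz": 0.3, "turn": 0},
    {"grip": 1, "tx": 0, "ty": 0.05, "tz": 0.4, "turn": 0},
    {"grip": 1, "tx": 0.01, "ty": 0.15, "tz": 0.5, "turn": 0},
    {"grip": 1, "tx": 0.03, "ty": 0.25, "tz": 0.5, "turn": 0},
    {"grip": 1, "tx": 0.04, "ty": 0.35, "tz": 0.5, "turn": 0},
    {"grip": 1, "tx": 0.06, "ty": 0.45, "tz": 0.5, "turn": 0},
    {"grip": 1, "tx": 0.08, "ty": 0.55, "tz": 0.5, "turn": 0},
    {"grip": 1, "tx": 0.1, "ty": 0.65, "tz": 0.5, "turn": 0},
    {"grip": 1, "tx": 0.127, "ty": 0.75, "tz": 0.5, "turn": 0},
    {"grip": 1, "tx": 0.127, "ty": 0.85, "tz": 0.5, "turn": 0},
    {"grip": 1, "tx": 0.127, "ty": 0.95, "tz": 0.5, "turn": 0},
    {"grip": 1, "tx": 0.127, "ty": 1, "tz": 0.5, "turn": 0}
  ]
}}

```text
clock: 13.2
position: [0.5414, 0.1637, 0.2413]
ee_rot: [-2.111, -2.324, -0.004]
force: [0.3, 0.1, -1.0]
width: 0.647
```

Call:
{"fn": "drive_tool", "kwargs": {
  "increments": [
    {"grip": 1, "tx": 0, "ty": 0.08, "tz": 0, "turn": 0},
    {"grip": 1, "tx": 0, "ty": 0.12, "tz": 0, "turn": 0},
    {"grip": 1, "tx": 0, "ty": 0.12, "tz": 0, "turn": 0},
    {"grip": 1, "tx": 0, "ty": 0.12, "tz": 0, "turn": 0},
    {"grip": 1, "tx": 0, "ty": 0.12, "tz": 0, "turn": 0}
  ]
}}

```text
clock: 13.7
position: [0.5416, 0.2099, 0.2413]
ee_rot: [-2.114, -2.322, -0.003]
force: [-0.5, -0.1, -1.5]
width: 0.648
```

Call:
{"fn": "drive_tool", "kwargs": {
  "increments": [
    {"grip": 1, "tx": 0.002, "ty": -0.005, "tz": -0.1, "turn": 0},
    {"grip": 1, "tx": 0.002, "ty": -0.005, "tz": -0.2, "turn": 0},
    {"grip": 1, "tx": 0.002, "ty": -0.005, "tz": -0.28, "turn": 0},
    {"grip": 1, "tx": 0.002, "ty": -0.005, "tz": -0.35, "turn": 0},
    {"grip": 1, "tx": 0.002, "ty": -0.005, "tz": -0.4, "turn": 0},
    {"grip": 1, "tx": 0.002, "ty": -0.005, "tz": -0.44, "turn": 0},
    {"grip": 1, "tx": 0.002, "ty": -0.005, "tz": -0.47, "turn": 0},
    {"grip": 1, "tx": 0.002, "ty": -0.005, "tz": -0.5, "turn": 0},
    {"grip": 1, "tx": 0.002, "ty": -0.005, "tz": -0.523, "turn": 0},
    {"grip": 1, "tx": 0.002, "ty": -0.005, "tz": -0.523, "turn": 0},
    {"grip": 1, "tx": 0.002, "ty": -0.005, "tz": -0.523, "turn": 0}
  ]
}}

```text
clock: 14.8
position: [0.5426, 0.2078, 0.0324]
ee_rot: [-2.114, -2.322, -0.004]
force: [-0.5, -0.1, -1.3]
width: 0.648
```

Call:
{"fn": "drive_tool", "kwargs": {
  "increments": [
    {"grip": -0.52, "tx": 0, "ty": 0, "tz": 0, "turn": 0},
    {"grip": -0.52, "tx": 0, "ty": 0, "tz": 0, "turn": 0},
    {"grip": -0.52, "tx": 0, "ty": 0, "tz": 0, "turn": 0},
    {"grip": -0.52, "tx": 0, "ty": 0, "tz": 0, "turn": 0},
    {"grip": -0.52, "tx": 0, "ty": 0, "tz": 0.04, "turn": 0},
    {"grip": -0.52, "tx": 0, "ty": 0, "tz": 0.12, "turn": 0},
    {"grip": -0.52, "tx": 0, "ty": 0, "tz": 0.24, "turn": 0},
    {"grip": -0.52, "tx": 0, "ty": 0, "tz": 0.36, "turn": 0},
    {"grip": -1, "tx": 0, "ty": -0.08, "tz": 0.48, "turn": 0},
    {"grip": -1, "tx": 0, "ty": -0.16, "tz": 0.57, "turn": 0},
    {"grip": -1, "tx": 0, "ty": -0.24, "tz": 0.66, "turn": 0},
    {"grip": -1, "tx": 0, "ty": -0.27, "tz": 0.76, "turn": 0},
    {"grip": -1, "tx": 0, "ty": -0.27, "tz": 0.85, "turn": 0},
    {"grip": -1, "tx": 0, "ty": -0.27, "tz": 0.92, "turn": 0},
    {"grip": -1, "tx": 0, "ty": -0.27, "tz": 0.92, "turn": 0},
    {"grip": -1, "tx": 0, "ty": -0.27, "tz": 0.92, "turn": 0}
  ]
}}

```text
clock: 16.4
position: [0.5426, 0.0998, 0.4005]
ee_rot: [-2.114, -2.322, -0.005]
force: [-0.6, -0.6, -0.3]
width: 1.003
```

```bash
python3 - <<'E'
from h import *
s=observe();print(s['clock'],s['position'],s['width'],'corr',corr(s))
im,c=snap('wrist','w6.png',scale=1.25); brass(im,c)
E
```

```text
16.4 [0.54264585 0.09976335 0.40049601] 1.0025264019312867 corr [ 2.17509273 -0.69926437]
brass px [531. 325.] ell ((904.9881591796875, -125.6354751586914), (17.956079483032227, 196.8080596923828), 95.90115356445312) ((897.37158203125, -129.3533935546875), 108.77296447753906)
brass px [387. 326.] ell ((673.851318359375, -148.84437561035156), (18.1619873046875, 157.48126220703125), 97.39692687988281) ((669.8037109375, -147.91091918945312), 90.23841094970703)
brass px [516. 278.] ell ((836.0506591796875, -53.225502014160156), (46.27437973022461, 100.6882095336914), 25.476036071777344) ((843.3660888671875, -53.739253997802734), 50.135101318359375)
brass px [120. 279.] ell ((290.8696594238281, -104.40523529052734), (54.66348648071289, 104.21875762939453), 164.6298828125) ((281.027587890625, -106.40623474121094), 49.18086242675781)
brass px [401. 132.] ell ((649.1467895507812, 144.11886596679688), (33.75651550292969, 35.97223663330078), 92.6812515258789) ((649.3001708984375, 143.9356689453125), 18.34642219543457)
brass px [251. 132.] ell ((452.0685729980469, 126.43660736083984), (33.28334426879883, 35.801002502441406), 94.05393981933594) ((451.94793701171875, 126.46299743652344), 18.221628189086914)
```

View pics/w6.png

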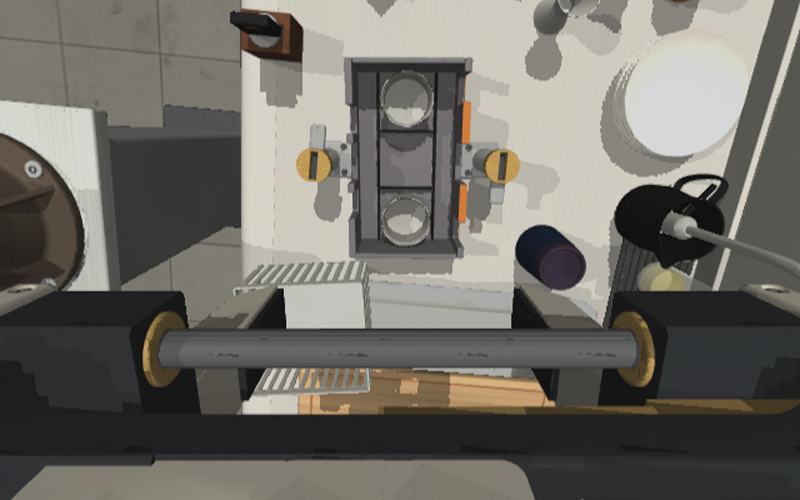

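Call:
{"fn": "drive_tool", "kwargs": {
  "increments": [
    {"grip": -1, "tx": -0.02, "ty": 0.08, "tz": 0, "turn": 0.1},
    {"grip": -1, "tx": -0.04, "ty": 0.16, "tz": 0, "turn": 0.2},
    {"grip": -1, "tx": -0.06, "ty": 0.25, "tz": 0, "turn": 0.3},
    {"grip": -1, "tx": -0.08, "ty": 0.34, "tz": 0, "turn": 0.4},
    {"grip": -1, "tx": -0.1, "ty": 0.43, "tz": 0, "turn": 0.5},
    {"grip": -1, "tx": -0.12, "ty": 0.52, "tz": 0, "turn": 0.6},
    {"grip": -1, "tx": -0.14, "ty": 0.61, "tz": 0, "turn": 0.7},
    {"grip": -1, "tx": -0.17, "ty": 0.7, "tz": 0, "turn": 0.728},
    {"grip": -1, "tx": -0.197, "ty": 0.79, "tz": 0, "turn": 0.728},
    {"grip": -1, "tx": -0.197, "ty": 0.83, "tz": 0, "turn": 0.728},
    {"grip": -1, "tx": -0.197, "ty": 0.83, "tz": 0, "turn": 0.728},
    {"grip": -1, "tx": -0.197, "ty": 0.83, "tz": 0, "turn": 0.728}
  ]
}}

```text
clock: 17.65
position: [0.4638, 0.4308, 0.3985]
ee_rot: [-1.099, -2.941, 0.002]
force: [-0.4, -0.0, -0.1]
width: 1.003
```

```bash
python3 - <<'E'
from h import *
s=observe();print(s['clock'],s['position'],s['joints'],'corr',corr(s))
M=R.from_rotvec(s['ee_rot']).as_matrix(); print('jaw deg',np.degrees(np.arctan2(M[1,1],M[0,1])))
im,c=snap('wrist','w7.png',scale=1.25)
H,S,V=cv2.split(cv2.cvtColor(im,cv2.COLOR_BGR2HSV))
def rects(m,z,A,n):
    m=cv2.morphologyEx(m.astype(np.uint8)*255,cv2.MORPH_OPEN,np.ones((2,2))); m[232:]=0
    for k in cv2.findContours(m,cv2.RETR_EXTERNAL,cv2.CHAIN_APPROX_NONE)[0]:
        if cv2.contourArea(k)>A:
            w=ray(c,k[:,0,:],z)[:,:2]*1000; print(n,np.round(k[:,0].mean(0)*1.25),cv2.minAreaRect(w.astype(np.float32)))
b=(H>100)&(H<130)&(S>120)
tm=np.zeros_like(H); 
ks=[k for k in cv2.findContours((b.astype(np.uint8)*255)[:232],cv2.RETR_EXTERNAL,cv2.CHAIN_APPROX_NONE)[0]]
k=max(ks,key=cv2.contourArea); cv2.drawContours(tm,[cv2.convexHull(k)],-1,255,-1)
rects((tm>0)&(S<60)&(V>60)&(V<160),.09,100,'bar'); rects(b,.045,500,'tote'); rects((H<15)&(S>150)&(V>130),.032,60,'stripe')
E
```

```text
17.65 [0.46384507 0.43079164 0.39845442] [-1.08172307  0.38080081  0.39100484  1.27123824 -0.14353672  1.51878942
  0.14706885] corr [2.05673308 0.99489386]
jaw deg 49.012874242638084
bar [403. 193.] ((467.6923828125, 435.113037109375), (9.940921783447266, 97.22541046142578), 49.05876159667969)
tote [409. 185.] ((474.7950439453125, 441.4333190917969), (121.34310150146484, 196.60086059570312), 49.02851486206055)
tote [603.  80.] ((531.2760620117188, 692.1969604492188), (110.37456512451172, 148.3900146484375), 34.805965423583984)
stripe [358. 186.] ((433.535888671875, 391.38262939453125), (4.439994812011719, 198.51234436035156), 48.78025817871094)
stripe [565.  65.] ((484.7581787109375, 665.6429443359375), (3.1305694580078125, 145.45655822753906), 34.87487030029297)
```

View pics/w7.png

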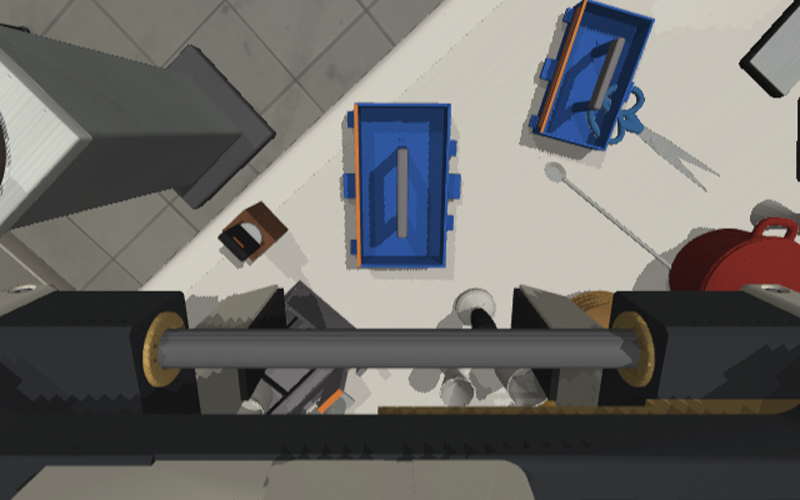

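Call:
{"fn": "drive_tool", "kwargs": {
  "increments": [
    {"grip": -1, "tx": 0.003, "ty": 0.007, "tz": -0.12, "turn": 0},
    {"grip": -1, "tx": 0.003, "ty": 0.007, "tz": -0.24, "turn": 0},
    {"grip": -1, "tx": 0.003, "ty": 0.007, "tz": -0.36, "turn": 0},
    {"grip": -1, "tx": 0.003, "ty": 0.007, "tz": -0.48, "turn": 0},
    {"grip": -0.5, "tx": 0.003, "ty": 0.007, "tz": -0.6, "turn": 0},
    {"grip": -0.5, "tx": 0.003, "ty": 0.007, "tz": -0.7, "turn": 0},
    {"grip": -0.5, "tx": 0.003, "ty": 0.007, "tz": -0.78, "turn": 0},
    {"grip": -0.5, "tx": 0.003, "ty": 0.007, "tz": -0.82, "turn": 0},
    {"grip": -0.5, "tx": 0.003, "ty": 0.007, "tz": -0.842, "turn": 0},
    {"grip": -0.5, "tx": 0.003, "ty": 0.007, "tz": -0.842, "turn": 0},
    {"grip": 0.3, "tx": 0.003, "ty": 0.007, "tz": -0.842, "turn": 0},
    {"grip": 1, "tx": 0.003, "ty": 0.007, "tz": -0.842, "turn": 0},
    {"grip": 1, "tx": 0.003, "ty": 0.007, "tz": -0.842, "turn": 0},
    {"grip": 1, "tx": 0.003, "ty": 0.007, "tz": -0.842, "turn": 0},
    {"grip": 1, "tx": 0.003, "ty": 0.007, "tz": -0.842, "turn": 0},
    {"grip": 1, "tx": 0.003, "ty": 0.007, "tz": -0.842, "turn": 0},
    {"grip": 1, "tx": 0.003, "ty": 0.007, "tz": -0.842, "turn": 0},
    {"grip": 1, "tx": 0.003, "ty": 0.007, "tz": -0.842, "turn": 0},
    {"grip": 1, "tx": 0.003, "ty": 0.007, "tz": -0.842, "turn": 0}
  ],
  "newtons": 45
}}

```text
clock: 19.6
position: [0.4656, 0.4332, 0.0623]
ee_rot: [-1.101, -2.94, 0.001]
force: [0.8, 0.7, 0.2]
width: 0.127
```

Call:
{"fn": "drive_tool", "kwargs": {
  "increments": [
    {"grip": 1, "tx": 0, "ty": 0, "tz": 0.05, "turn": 0},
    {"grip": 1, "tx": 0, "ty": 0, "tz": 0.12, "turn": 0},
    {"grip": 1, "tx": 0, "ty": 0, "tz": 0.2, "turn": 0},
    {"grip": 1, "tx": 0, "ty": 0, "tz": 0.28, "turn": 0},
    {"grip": 1, "tx": 0, "ty": 0, "tz": 0.36, "turn": 0},
    {"grip": 1, "tx": 0.01, "ty": -0.04, "tz": 0.42, "turn": -0.04},
    {"grip": 1, "tx": 0.03, "ty": -0.1, "tz": 0.45, "turn": -0.1},
    {"grip": 1, "tx": 0.05, "ty": -0.17, "tz": 0.45, "turn": -0.17},
    {"grip": 1, "tx": 0.07, "ty": -0.24, "tz": 0.45, "turn": -0.24},
    {"grip": 1, "tx": 0.09, "ty": -0.31, "tz": 0.45, "turn": -0.31},
    {"grip": 1, "tx": 0.11, "ty": -0.38, "tz": 0.45, "turn": -0.38},
    {"grip": 1, "tx": 0.13, "ty": -0.45, "tz": 0.45, "turn": -0.45},
    {"grip": 1, "tx": 0.15, "ty": -0.52, "tz": 0.45, "turn": -0.52},
    {"grip": 1, "tx": 0.17, "ty": -0.59, "tz": 0.45, "turn": -0.59},
    {"grip": 1, "tx": 0.19, "ty": -0.66, "tz": 0.45, "turn": -0.66},
    {"grip": 1, "tx": 0.2, "ty": -0.71, "tz": 0.45, "turn": -0.71},
    {"grip": 1, "tx": 0.207, "ty": -0.743, "tz": 0.45, "turn": -0.73},
    {"grip": 1, "tx": 0.207, "ty": -0.743, "tz": 0.45, "turn": -0.73},
    {"grip": 1, "tx": 0.207, "ty": -0.743, "tz": 0.45, "turn": -0.73},
    {"grip": 1, "tx": 0.207, "ty": -0.743, "tz": 0.45, "turn": -0.73}
  ]
}}

```text
clock: 21.6
position: [0.548, 0.1378, 0.2421]
ee_rot: [-2.114, -2.32, -0.001]
force: [-0.8, 0.6, -4.7]
width: 0.125
```

```bash
python3 - <<'E'
from h import *
s=observe();print(s['clock'],s['position'],s['width'],s['force'],s['joints'])
M=R.from_rotvec(s['ee_rot']).as_matrix(); print('jaw deg',np.degrees(np.arctan2(M[1,1],M[0,1])))
im,c=snap('wrist','w8.png',scale=1.25)
E
```

```text
21.6 [0.54803038 0.13782833 0.2420903 ] 0.12484476714910409 [-0.78787576  0.57754242 -4.71734771] [-0.79073462  0.35506407  0.61496306  1.73602863 -0.22711347  1.12283593
 -0.01292524]
jaw deg 5.321013107077126
```

View pics/w8.png

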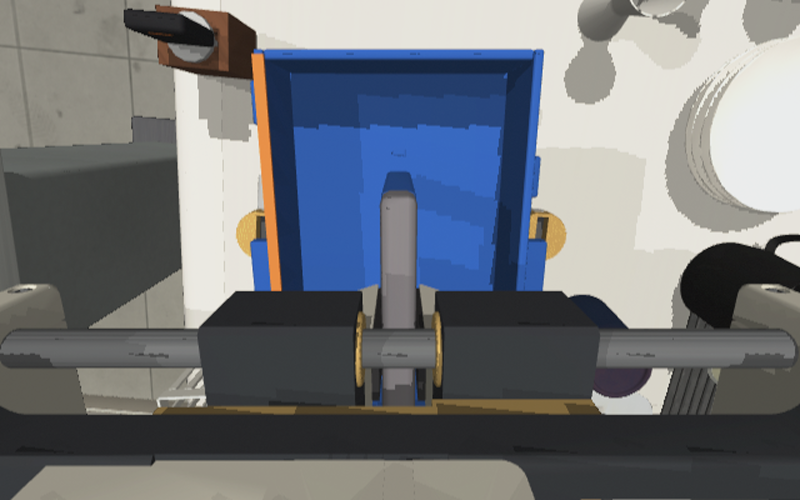

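Call:
{"fn": "drive_tool", "kwargs": {
  "increments": [
    {"grip": 1, "tx": 0.001, "ty": -0.0045, "tz": -0.05, "turn": -0.002},
    {"grip": 1, "tx": 0.001, "ty": -0.0045, "tz": -0.1, "turn": -0.002},
    {"grip": 1, "tx": 0.001, "ty": -0.0045, "tz": -0.14, "turn": -0.002},
    {"grip": 1, "tx": 0.001, "ty": -0.0045, "tz": -0.18, "turn": -0.002},
    {"grip": 1, "tx": 0.001, "ty": -0.0045, "tz": -0.21, "turn": -0.002},
    {"grip": 1, "tx": 0.001, "ty": -0.0045, "tz": -0.23, "turn": -0.002},
    {"grip": 1, "tx": 0.001, "ty": -0.0045, "tz": -0.245, "turn": -0.002},
    {"grip": 1, "tx": 0.001, "ty": -0.0045, "tz": -0.257, "turn": -0.002},
    {"grip": 1, "tx": 0.001, "ty": -0.0045, "tz": -0.265, "turn": -0.002},
    {"grip": 1, "tx": 0.001, "ty": -0.0045, "tz": -0.27, "turn": -0.002},
    {"grip": 1, "tx": 0.001, "ty": -0.0045, "tz": -0.27, "turn": -0.002},
    {"grip": 1, "tx": 0.001, "ty": -0.0045, "tz": -0.27, "turn": -0.002}
  ]
}}

```text
clock: 22.85
position: [0.5486, 0.1359, 0.1343]
ee_rot: [-2.117, -2.318, -0.001]
force: [0.4, -0.5, -4.9]
width: 0.129
```

Call:
{"fn": "drive_tool", "kwargs": {
  "increments": [
    {"grip": 1, "tx": 0, "ty": 0, "tz": -0.002, "turn": 0},
    {"grip": 1, "tx": 0, "ty": 0, "tz": -0.004, "turn": 0},
    {"grip": 1, "tx": 0, "ty": 0, "tz": -0.006, "turn": 0},
    {"grip": 1, "tx": 0, "ty": 0, "tz": -0.007, "turn": 0},
    {"grip": 1, "tx": 0, "ty": 0, "tz": -0.007, "turn": 0},
    {"grip": 1, "tx": 0, "ty": 0, "tz": -0.007, "turn": 0}
  ]
}}

```text
clock: 23.45
position: [0.5487, 0.136, 0.1322]
ee_rot: [-2.117, -2.318, -0.002]
force: [-4.0, -0.0, 6.1]
width: 0.127
```

Call:
{"fn": "drive_tool", "kwargs": {
  "increments": [
    {"grip": -0.2, "tx": 0, "ty": 0, "tz": 0, "turn": 0},
    {"grip": -0.5, "tx": 0, "ty": 0, "tz": 0, "turn": 0},
    {"grip": -0.5, "tx": 0, "ty": 0, "tz": 0, "turn": 0},
    {"grip": -0.5, "tx": 0, "ty": 0, "tz": 0, "turn": 0},
    {"grip": -0.5, "tx": 0, "ty": 0, "tz": 0.05, "turn": 0},
    {"grip": -0.5, "tx": 0, "ty": 0, "tz": 0.15, "turn": 0},
    {"grip": -0.5, "tx": 0, "ty": 0, "tz": 0.27, "turn": 0},
    {"grip": -0.5, "tx": -0.05, "ty": 0.01, "tz": 0.37, "turn": 0},
    {"grip": -0.5, "tx": -0.1, "ty": 0.02, "tz": 0.47, "turn": 0},
    {"grip": -0.5, "tx": -0.15, "ty": 0.03, "tz": 0.57, "turn": 0},
    {"grip": -0.5, "tx": -0.197, "ty": 0.04, "tz": 0.67, "turn": 0},
    {"grip": -0.5, "tx": -0.197, "ty": 0.04, "tz": 0.67, "turn": 0},
    {"grip": -0.5, "tx": -0.197, "ty": 0.04, "tz": 0.67, "turn": 0},
    {"grip": -0.5, "tx": -0.197, "ty": 0.04, "tz": 0.67, "turn": 0}
  ]
}}

```text
clock: 24.85
position: [0.4697, 0.1518, 0.3992]
ee_rot: [-2.117, -2.317, -0.0]
force: [-0.2, -0.2, -0.1]
width: 0.747
```

```bash
python3 - <<'E'
from h import *
s=observe();print(s['clock'],s['position'],s['joints'],'corr',corr(s))
M=R.from_rotvec(s['ee_rot']).as_matrix(); print('jaw deg',np.degrees(np.arctan2(M[1,1],M[0,1])))
im,c=snap('wrist','w9.png',crop=(120,0,520,235),scale=2)
brass(im,c)
H,S,V=cv2.split(cv2.cvtColor(im,cv2.COLOR_BGR2HSV))
print(np.round(proj(c,[[.40,.259,.062],[.40,.259,.114]])))
E
```

```text
24.85 [0.46968431 0.15181393 0.39924401] [-0.97130849  0.10834686  0.63418111  1.61932852 -0.06728222  1.43641656
 -0.24037506] corr [ 2.17270204 -0.70663426]
jaw deg 5.182380448159964
brass px [327. 326.] ell ((515.2484741210938, -107.39395141601562), (11.481119155883789, 252.5552520751953), 95.69871520996094) ((507.2772216796875, -110.8638916015625), 115.763427734375)
brass px [524. 324.] ell ((813.6228637695312, -74.93862915039062), (19.26904296875, 246.77886962890625), 95.1429214477539) ((809.078369140625, -80.22012329101562), 123.739013671875)
brass px [469. 278.] ell ((700.4069213867188, -6.547510623931885), (26.238862991333008, 88.68657684326172), 18.88077735900879) ((699.0938110351562, -8.269401550292969), 48.86028289794922)
brass px [168. 279.] ell ((274.5486755371094, -47.283355712890625), (31.495824813842773, 90.74461364746094), 172.6273956298828) ((272.04547119140625, -46.8065185546875), 48.129764556884766)
brass px [449. 175.] ell ((648.3822021484375, 145.18020629882812), (33.8212776184082, 37.1277961730957), 69.10191345214844) ((647.76611328125, 145.69119262695312), 19.59315299987793)
brass px [303. 175.] ell ((451.3160095214844, 127.1683349609375), (34.38407897949219, 34.942142486572266), 143.77027893066406) ((451.43212890625, 127.0916748046875), 18.031484603881836)
brass px [612.  11.] ell ((806.37353515625, 360.1509704589844), (29.717750549316406, 78.6684799194336), 92.30858612060547) ((805.4473876953125, 359.7931823730469), 37.0446891784668)
[[275.  72.]
 [270.  68.]]
```

View pics/w9.png

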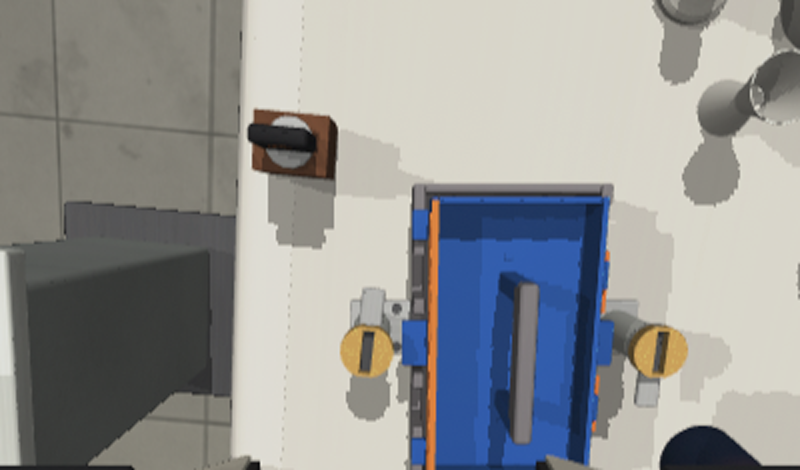

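Call:
{"fn": "drive_tool", "kwargs": {
  "increments": [
    {"grip": -1, "tx": -0.02, "ty": 0.03, "tz": 0, "turn": 0.12},
    {"grip": -1, "tx": -0.04, "ty": 0.06, "tz": 0, "turn": 0.24},
    {"grip": -1, "tx": -0.06, "ty": 0.1, "tz": 0, "turn": 0.36},
    {"grip": -1, "tx": -0.08, "ty": 0.13, "tz": 0, "turn": 0.48},
    {"grip": -1, "tx": -0.1, "ty": 0.16, "tz": 0, "turn": 0.6},
    {"grip": -1, "tx": -0.12, "ty": 0.2, "tz": 0, "turn": 0.72},
    {"grip": -1, "tx": -0.14, "ty": 0.23, "tz": 0, "turn": 0.84},
    {"grip": -1, "tx": -0.16, "ty": 0.25, "tz": 0, "turn": 0.96},
    {"grip": -1, "tx": -0.175, "ty": 0.267, "tz": 0, "turn": 1}
  ]
}}

```text
clock: 25.8
position: [0.3992, 0.2587, 0.3977]
ee_rot: [-0.67, -3.066, 0.007]
force: [0.0, -0.3, -0.3]
width: 0.996
```

Call:
{"fn": "drive_tool", "kwargs": {
  "increments": [
    {"grip": -1, "tx": 0, "ty": 0, "tz": -0.08, "turn": 0.12},
    {"grip": -1, "tx": 0, "ty": 0, "tz": -0.16, "turn": 0.24},
    {"grip": -1, "tx": 0, "ty": 0, "tz": -0.24, "turn": 0.36},
    {"grip": -1, "tx": 0, "ty": 0, "tz": -0.32, "turn": 0.41},
    {"grip": -1, "tx": 0, "ty": 0, "tz": -0.37, "turn": 0.41},
    {"grip": -1, "tx": 0, "ty": 0, "tz": -0.37, "turn": 0.41},
    {"grip": -1, "tx": 0, "ty": 0, "tz": -0.37, "turn": 0.41}
  ]
}}

```text
clock: 26.5
position: [0.3994, 0.2584, 0.2497]
ee_rot: [-0.005, -3.139, 0.009]
force: [-0.5, 0.8, -0.0]
width: 1.001
```

```bash
python3 - <<'E'
from h import *
s=observe();print(s['clock'],s['position'],s['joints'],'corr',corr(s))
M=R.from_rotvec(s['ee_rot']).as_matrix(); print('jaw deg',np.degrees(np.arctan2(M[1,1],M[0,1])))
im,c=snap('wrist','w10.png',crop=(200,60,460,235),scale=3)
print(np.round(proj(c,[[.40,.259,.062],[.40,.259,.114]])))
E
```

```text
26.5 [0.39943075 0.25842171 0.24972224] [-1.03477448  0.16927624  0.40591694  1.91003347 -0.0719224   1.08266861
  0.96785866] corr [0.9063476  2.09721515]
jaw deg 89.82659912266128
[[320. 174.]
 [320. 185.]]
```

View pics/w10.png

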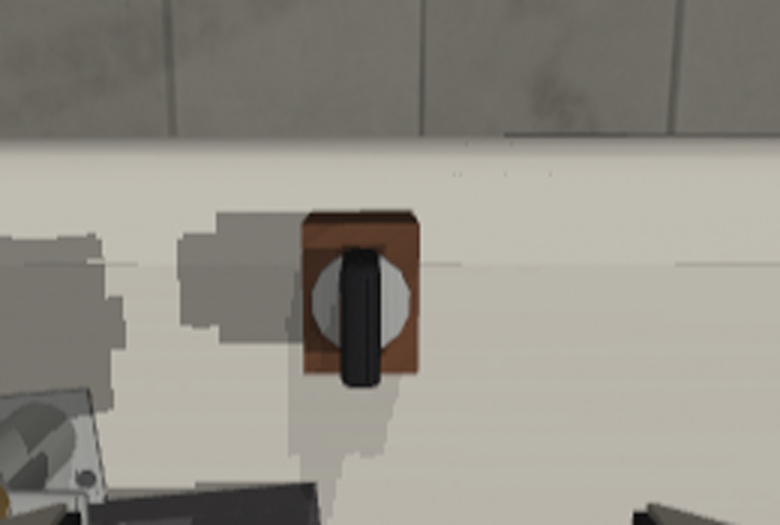

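```bash
python3 - <<'E'
from h import *
s=observe(); c=cam('wrist',s); im=cv2.imread('pics/raw_w10.png')
H,S,V=cv2.split(cv2.cvtColor(im,cv2.COLOR_BGR2HSV)); k=corr(s)/1000
a=np.array
print('collar',ray(c,a([[361,301],[312,301],[410,301]])/3+a([200,60]),.068)[:,:2]-k)
print('handle +x edge',ray(c,a([[360,387],[341,370],[380,370],[341,280],[380,280]])/3+a([200,60]),.114)[:,:2]-k)
print('stand top corners',ray(c,a([[303,373],[419,373],[303,223],[419,223]])/3+a([200,60]),.062)[:,:2]-k)
E
```

```text
collar [[0.38486875 0.25807466]
 [0.3848481  0.24154072]
 [0.38488938 0.27459966]]
handle +x edge [[0.40321574 0.25777883]
 [0.3980075  0.25214245]
 [0.39801743 0.2637213 ]
 [0.37121926 0.25230065]
 [0.3712347  0.26361015]]
stand top corners [[0.41121898 0.23775478]
 [0.41125311 0.27833764]
 [0.35936141 0.23856936]
 [0.35942674 0.27760163]]
```

Call:
{"fn": "drive_tool", "kwargs": {
  "increments": [
    {"grip": -0.6, "tx": -0.036, "ty": -0.001, "tz": -0.06, "turn": 0},
    {"grip": -0.6, "tx": -0.036, "ty": -0.001, "tz": -0.14, "turn": 0},
    {"grip": -0.6, "tx": -0.036, "ty": -0.001, "tz": -0.22, "turn": 0},
    {"grip": -0.6, "tx": -0.036, "ty": -0.001, "tz": -0.3, "turn": 0},
    {"grip": -0.6, "tx": -0.036, "ty": -0.001, "tz": -0.36, "turn": 0},
    {"grip": -0.6, "tx": -0.036, "ty": -0.001, "tz": -0.4, "turn": 0},
    {"grip": -0.6, "tx": -0.036, "ty": -0.001, "tz": -0.432, "turn": 0},
    {"grip": -0.6, "tx": -0.036, "ty": -0.001, "tz": -0.432, "turn": 0},
    {"grip": -0.6, "tx": -0.036, "ty": -0.001, "tz": -0.432, "turn": 0},
    {"grip": 0.3, "tx": -0.036, "ty": -0.001, "tz": -0.432, "turn": 0},
    {"grip": 1, "tx": -0.036, "ty": -0.001, "tz": -0.432, "turn": 0},
    {"grip": 1, "tx": -0.036, "ty": -0.001, "tz": -0.432, "turn": 0},
    {"grip": 1, "tx": -0.036, "ty": -0.001, "tz": -0.432, "turn": 0},
    {"grip": 1, "tx": -0.036, "ty": -0.001, "tz": -0.432, "turn": 0},
    {"grip": 1, "tx": -0.036, "ty": -0.001, "tz": -0.432, "turn": 0},
    {"grip": 1, "tx": -0.036, "ty": -0.001, "tz": -0.432, "turn": 0},
    {"grip": 1, "tx": -0.036, "ty": -0.001, "tz": -0.432, "turn": 0}
  ],
  "newtons": 40
}}

```text
clock: 28.25
position: [0.3854, 0.2584, 0.0776]
ee_rot: [-0.004, -3.14, 0.007]
force: [-1.0, -0.7, 0.3]
width: 0.149
```

```bash
python3 - <<'E'
from h import *
# slot directions from w9 (pose then) : dark pixels inside each brass disc
st=dict(position=np.array([0.46968431,0.15181393,0.39924401]),ee_rot=np.array([-2.117,-2.317,0.]))
for f,st,cs in [('w9',st,[(303,175),(449,175)]),('w6',dict(position=np.array([.54264585,.09976335,.40049601]),ee_rot=np.array([-2.114,-2.322,-.005])),[(251,132),(401,132)])]:
    c=cam('wrist',st); im=cv2.imread(f'pics/raw_{f}.png'); V=cv2.cvtColor(im,cv2.COLOR_BGR2GRAY)
    for x,y in cs:
        yy,xx=np.nonzero(V[y-14:y+15,x-14:x+15]<85)
        p=np.c_[xx+x-14,yy+y-14]; p=p[np.hypot(*(p-[x,y]).T)<12]
        w=ray(c,p,.107)[:,:2]; r=cv2.minAreaRect((w*1000).astype(np.float32))
        d=np.linalg.svd(w-w.mean(0))[2][0]
        print(f,len(p),(w.mean(0)-corr(st)/1000).round(4),'slot deg',np.degrees(np.arctan2(d[1],d[0]))%180,r[1:])
E
```

```text
w9 99 [0.4481 0.127 ] slot deg 87.59155683407266 ((25.702865600585938, 6.890923976898193), 88.3936996459961)
w9 97 [0.6468 0.1448] slot deg 94.16993392485946 ((6.5829315185546875, 26.33331871032715), 2.8784916400909424)
w6 115 [0.4485 0.126 ] slot deg 88.37652052284385 ((27.65541648864746, 6.856020450592041), 88.42623901367188)
w6 115 [0.647  0.1443] slot deg 93.55928970626914 ((6.871149063110352, 27.37916374206543), 4.109315872192383)
```

Call:
{"fn": "drive_tool", "kwargs": {
  "increments": [
    {"grip": 1, "tx": 0, "ty": 0, "tz": 0.03, "turn": 0},
    {"grip": 1, "tx": 0, "ty": 0, "tz": 0.08, "turn": 0},
    {"grip": 1, "tx": 0, "ty": 0, "tz": 0.16, "turn": 0},
    {"grip": 1, "tx": 0, "ty": 0, "tz": 0.24, "turn": 0},
    {"grip": 1, "tx": 0.01, "ty": -0.02, "tz": 0.32, "turn": -0.1},
    {"grip": 1, "tx": 0.03, "ty": -0.06, "tz": 0.38, "turn": -0.2},
    {"grip": 1, "tx": 0.05, "ty": -0.1, "tz": 0.41, "turn": -0.32},
    {"grip": 1, "tx": 0.07, "ty": -0.14, "tz": 0.41, "turn": -0.44},
    {"grip": 1, "tx": 0.09, "ty": -0.18, "tz": 0.41, "turn": -0.56},
    {"grip": 1, "tx": 0.11, "ty": -0.23, "tz": 0.41, "turn": -0.68},
    {"grip": 1, "tx": 0.13, "ty": -0.28, "tz": 0.41, "turn": -0.8},
    {"grip": 1, "tx": 0.15, "ty": -0.31, "tz": 0.41, "turn": -0.9},
    {"grip": 1, "tx": 0.158, "ty": -0.329, "tz": 0.41, "turn": -1},
    {"grip": 1, "tx": 0.158, "ty": -0.329, "tz": 0.41, "turn": -1}
  ]
}}

```text
clock: 29.65
position: [0.4489, 0.1254, 0.2423]
ee_rot: [-1.578, -2.712, 0.005]
force: [-0.5, 0.2, -1.5]
width: 0.128
```

Call:
{"fn": "drive_tool", "kwargs": {
  "increments": [
    {"grip": 1, "tx": 0, "ty": 0, "tz": 0, "turn": -0.12},
    {"grip": 1, "tx": 0, "ty": 0, "tz": -0.05, "turn": -0.24},
    {"grip": 1, "tx": 0, "ty": 0, "tz": -0.1, "turn": -0.36},
    {"grip": 1, "tx": 0, "ty": 0, "tz": -0.14, "turn": -0.48},
    {"grip": 1, "tx": 0, "ty": 0, "tz": -0.18, "turn": -0.53},
    {"grip": 1, "tx": 0, "ty": 0, "tz": -0.2, "turn": -0.53},
    {"grip": 1, "tx": 0, "ty": 0, "tz": -0.2, "turn": -0.53},
    {"grip": 1, "tx": 0, "ty": 0, "tz": -0.2, "turn": -0.53}
  ]
}}

```text
clock: 30.45
position: [0.4491, 0.1257, 0.1628]
ee_rot: [-2.257, -2.179, 0.002]
force: [-1.0, 0.0, -0.2]
width: 0.129
```

```bash
python3 - <<'E'
from h import *
s=observe();print(s['clock'],s['position'],s['width'],s['joints'],'corr',corr(s))
M=R.from_rotvec(s['ee_rot']).as_matrix(); print('jaw deg',np.degrees(np.arctan2(M[1,1],M[0,1])))
im,c=snap('wrist','w11.png',crop=(180,140,460,340),scale=2.8)
print(proj(c,[[.4486,.1267,.107]]))
E
```

```text
30.45 [0.44906398 0.12565608 0.16283004] 0.1290419071233286 [-0.96303355  0.2910467   0.72603182  2.0683071  -0.25527971  0.87267116
 -0.12690279] corr [ 2.06671027 -0.97396145]
jaw deg -2.03390633228948
[[316.60801275 212.99848024]]
```

View pics/w11.png

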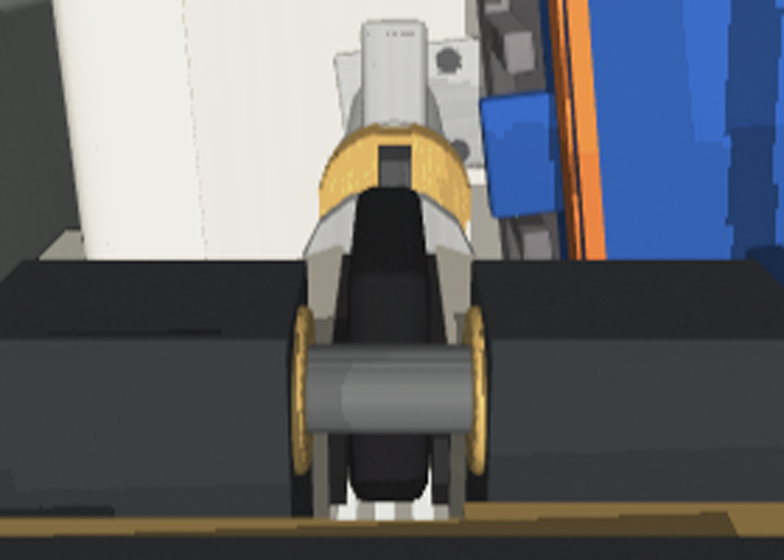

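Call:
{"fn": "drive_tool", "kwargs": {
  "increments": [
    {"grip": 1, "tx": -0.001, "ty": 0.0025, "tz": -0.02, "turn": 0},
    {"grip": 1, "tx": -0.001, "ty": 0.0025, "tz": -0.04, "turn": 0},
    {"grip": 1, "tx": -0.001, "ty": 0.0025, "tz": -0.055, "turn": 0},
    {"grip": 1, "tx": -0.001, "ty": 0.0025, "tz": -0.065, "turn": 0},
    {"grip": 1, "tx": -0.001, "ty": 0.0025, "tz": -0.073, "turn": 0},
    {"grip": 1, "tx": -0.001, "ty": 0.0025, "tz": -0.08, "turn": 0},
    {"grip": 1, "tx": -0.001, "ty": 0.0025, "tz": -0.085, "turn": 0},
    {"grip": 1, "tx": -0.001, "ty": 0.0025, "tz": -0.085, "turn": 0},
    {"grip": 1, "tx": -0.001, "ty": 0.0025, "tz": -0.085, "turn": 0}
  ]
}}

```text
clock: 31.4
position: [0.4489, 0.1267, 0.1291]
ee_rot: [-2.258, -2.178, 0.001]
force: [-0.2, -0.2, -1.2]
width: 0.131
```

Call:
{"fn": "drive_tool", "kwargs": {
  "increments": [
    {"grip": 1, "tx": 0, "ty": 0, "tz": -0.003, "turn": -0.08},
    {"grip": 1, "tx": 0, "ty": 0, "tz": -0.003, "turn": -0.16},
    {"grip": 1, "tx": 0, "ty": 0, "tz": -0.003, "turn": -0.24},
    {"grip": 1, "tx": 0, "ty": 0, "tz": -0.003, "turn": -0.32},
    {"grip": 1, "tx": 0, "ty": 0, "tz": -0.003, "turn": -0.4},
    {"grip": 1, "tx": 0, "ty": 0, "tz": -0.003, "turn": -0.48},
    {"grip": 1, "tx": 0, "ty": 0, "tz": -0.003, "turn": -0.56},
    {"grip": 1, "tx": 0, "ty": 0, "tz": -0.003, "turn": -0.64},
    {"grip": 1, "tx": 0, "ty": 0, "tz": -0.003, "turn": -0.72},
    {"grip": 1, "tx": 0, "ty": 0, "tz": -0.003, "turn": -0.8},
    {"grip": 1, "tx": 0, "ty": 0, "tz": -0.003, "turn": -0.88},
    {"grip": 1, "tx": 0, "ty": 0, "tz": -0.003, "turn": -0.95},
    {"grip": 1, "tx": 0, "ty": 0, "tz": -0.003, "turn": -1},
    {"grip": 1, "tx": 0, "ty": 0, "tz": -0.003, "turn": -1}
  ]
}}

```text
clock: 32.8
position: [0.4504, 0.1262, 0.1283]
ee_rot: [-3.047, -0.756, -0.006]
force: [4.3, -1.1, -2.2]
width: 0.129
```

```bash
python3 - <<'E'
from h import *
s=observe();print(s['clock'],s['position'],s['width'],s['force'],s['ft_torque'],s['joints'])
M=R.from_rotvec(s['ee_rot']).as_matrix(); print('jaw deg',np.degrees(np.arctan2(M[1,1],M[0,1])))
E
```

```text
32.8 [0.45044601 0.12621638 0.12833374] 0.12947860740120376 [ 4.32384418 -1.14795284 -2.19946807] [-0.75086556 -0.98066002  0.05095787] [-1.12402746  0.42950428  0.99403129  2.12105413 -0.49402143  0.83526307
 -0.91365802]
jaw deg -62.146931404624205
```

Call:
{"fn": "drive_tool", "kwargs": {
  "increments": [
    {"grip": 1, "tx": -0.002, "ty": 0.001, "tz": 0, "turn": -0.07},
    {"grip": 1, "tx": -0.002, "ty": 0.001, "tz": 0, "turn": -0.14},
    {"grip": 1, "tx": -0.002, "ty": 0.001, "tz": 0, "turn": -0.21},
    {"grip": 1, "tx": -0.002, "ty": 0.001, "tz": 0, "turn": -0.28},
    {"grip": 1, "tx": -0.002, "ty": 0.001, "tz": 0, "turn": -0.35},
    {"grip": 1, "tx": -0.002, "ty": 0.001, "tz": 0, "turn": -0.42},
    {"grip": 1, "tx": -0.002, "ty": 0.001, "tz": 0, "turn": -0.49},
    {"grip": 1, "tx": -0.002, "ty": 0.001, "tz": 0, "turn": -0.55},
    {"grip": 1, "tx": -0.002, "ty": 0.001, "tz": 0, "turn": -0.55},
    {"grip": 1, "tx": -0.002, "ty": 0.001, "tz": 0, "turn": -0.55}
  ]
}}

```text
clock: 33.8
position: [0.4503, 0.1261, 0.1286]
ee_rot: [-3.138, 0.139, -0.009]
force: [2.7, -3.9, -1.9]
width: 0.128
```

```bash
cat > st.py <<'E'
from h import *
s=observe();print(s['clock'],s['position'].round(4),s['width'],s['force'].round(2),s['ft_torque'].round(3),s['joints'].round(2))
M=R.from_rotvec(s['ee_rot']).as_matrix(); print('jaw deg',np.degrees(np.arctan2(M[1,1],M[0,1])))
E
python3 st.py
```

```text
33.8 [0.4503 0.1261 0.1286] 0.12796172912740741 [ 2.66 -3.85 -1.9 ] [-1.088 -0.752  0.05 ] [-1.22  0.51  1.17  2.13 -0.62  0.89 -1.35]
jaw deg -95.08337935628853
```

Call:
{"fn": "drive_tool", "kwargs": {
  "increments": [
    {"grip": 1, "tx": -0.002, "ty": 0.002, "tz": 0, "turn": -0.04},
    {"grip": 1, "tx": -0.002, "ty": 0.002, "tz": 0, "turn": -0.08},
    {"grip": 1, "tx": -0.002, "ty": 0.002, "tz": 0, "turn": -0.1},
    {"grip": 1, "tx": -0.002, "ty": 0.002, "tz": 0, "turn": -0.1}
  ]
}}

```text
clock: 34.2
position: [0.4502, 0.1261, 0.1287]
ee_rot: [3.126, -0.301, 0.012]
force: [4.1, -5.1, -4.2]
width: 0.13
```

```bash
python3 st.py
```

```text
34.2 [0.4502 0.1261 0.1287] 0.12965457478904732 [ 4.11 -5.07 -4.17] [-1.355 -0.884  0.7  ] [-1.23  0.53  1.2   2.13 -0.64  0.9  -1.43]
jaw deg -100.9848722499805
```

Call:
{"fn": "drive_tool", "kwargs": {
  "increments": [
    {"grip": 1, "tx": 0, "ty": 0, "tz": 0, "turn": 0.1},
    {"grip": 1, "tx": 0, "ty": 0, "tz": 0, "turn": 0.13},
    {"grip": 1, "tx": -0.002, "ty": 0.001, "tz": 0.03, "turn": 0.13},
    {"grip": 1, "tx": -0.002, "ty": 0.001, "tz": 0.07, "turn": 0.13},
    {"grip": 1, "tx": 0, "ty": 0, "tz": 0.15, "turn": 0.13},
    {"grip": 1, "tx": 0, "ty": 0, "tz": 0.22, "turn": 0.2},
    {"grip": 1, "tx": 0.03, "ty": 0, "tz": 0.24, "turn": 0.3},
    {"grip": 1, "tx": 0.08, "ty": 0.01, "tz": 0.24, "turn": 0.4},
    {"grip": 1, "tx": 0.14, "ty": 0.02, "tz": 0.24, "turn": 0.5},
    {"grip": 1, "tx": 0.2, "ty": 0.02, "tz": 0.24, "turn": 0.6},
    {"grip": 1, "tx": 0.26, "ty": 0.03, "tz": 0.24, "turn": 0.7},
    {"grip": 1, "tx": 0.32, "ty": 0.03, "tz": 0.24, "turn": 0.8},
    {"grip": 1, "tx": 0.38, "ty": 0.04, "tz": 0.24, "turn": 0.9},
    {"grip": 1, "tx": 0.44, "ty": 0.046, "tz": 0.24, "turn": 1},
    {"grip": 1, "tx": 0.48, "ty": 0.046, "tz": 0.24, "turn": 1},
    {"grip": 1, "tx": 0.494, "ty": 0.046, "tz": 0.24, "turn": 1},
    {"grip": 1, "tx": 0.494, "ty": 0.046, "tz": 0.24, "turn": 1}
  ]
}}

```text
clock: 35.9
position: [0.6477, 0.1444, 0.2249]
ee_rot: [-2.858, -1.3, -0.01]
force: [-0.6, -0.5, -1.5]
width: 0.127
```

Call:
{"fn": "drive_tool", "kwargs": {
  "increments": [
    {"grip": 1, "tx": 0, "ty": 0, "tz": 0, "turn": 0.12},
    {"grip": 1, "tx": 0, "ty": 0, "tz": 0, "turn": 0.24},
    {"grip": 1, "tx": 0, "ty": 0, "tz": 0, "turn": 0.36},
    {"grip": 1, "tx": 0, "ty": 0, "tz": 0, "turn": 0.48},
    {"grip": 1, "tx": 0, "ty": 0, "tz": -0.03, "turn": 0.6},
    {"grip": 1, "tx": 0, "ty": 0, "tz": -0.06, "turn": 0.7},
    {"grip": 1, "tx": 0, "ty": 0, "tz": -0.1, "turn": 0.747},
    {"grip": 1, "tx": 0, "ty": 0, "tz": -0.14, "turn": 0.747},
    {"grip": 1, "tx": 0, "ty": 0, "tz": -0.15, "turn": 0.747},
    {"grip": 1, "tx": 0, "ty": 0, "tz": -0.15, "turn": 0.747}
  ]
}}

```text
clock: 36.9
position: [0.6466, 0.1446, 0.1648]
ee_rot: [-2.145, -2.288, -0.006]
force: [-0.9, 0.4, -0.9]
width: 0.131
```

```bash
python3 st.py; python3 - <<'E'
from h import *
im,c=snap('wrist','w12.png',crop=(180,140,460,340),scale=2.8)
print(proj(c,np.array([[.6476,.1449,.107]])+np.r_[corr(observe())/1000,0]))
E
```

```text
36.9 [0.6466 0.1446 0.1648] 0.13111243524245816 [-0.88  0.39 -0.92] [-0.043  0.025 -0.034] [-0.67  0.6   0.59  1.58 -0.37  1.08  0.09]
jaw deg 3.7186738879445502
[[321.68352735 214.75888964]]
```

View pics/w12.png

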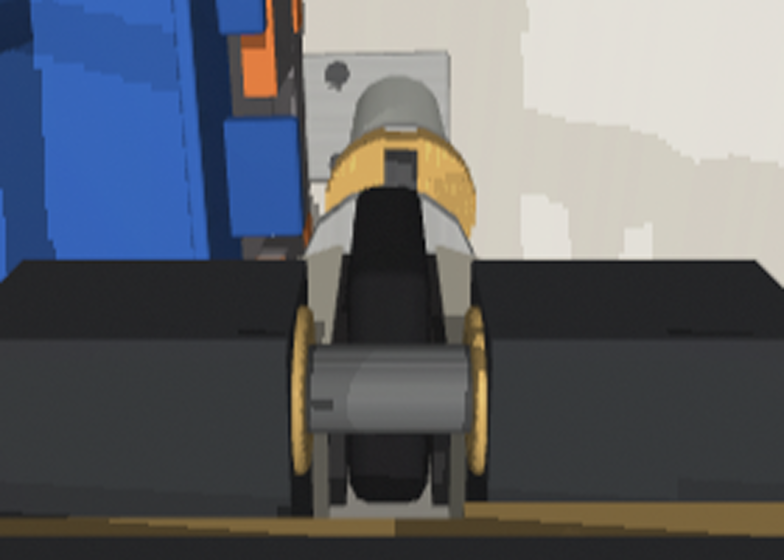

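Call:
{"fn": "drive_tool", "kwargs": {
  "increments": [
    {"grip": 1, "tx": 0.0035, "ty": 0.001, "tz": -0.02, "turn": 0},
    {"grip": 1, "tx": 0.0035, "ty": 0.001, "tz": -0.04, "turn": 0},
    {"grip": 1, "tx": 0.0035, "ty": 0.001, "tz": -0.055, "turn": 0},
    {"grip": 1, "tx": 0.0035, "ty": 0.001, "tz": -0.065, "turn": 0},
    {"grip": 1, "tx": 0.0035, "ty": 0.001, "tz": -0.073, "turn": 0},
    {"grip": 1, "tx": 0.0035, "ty": 0.001, "tz": -0.08, "turn": 0},
    {"grip": 1, "tx": 0.0035, "ty": 0.001, "tz": -0.087, "turn": 0},
    {"grip": 1, "tx": 0.0035, "ty": 0.001, "tz": -0.09, "turn": 0},
    {"grip": 1, "tx": 0.0035, "ty": 0.001, "tz": -0.09, "turn": 0}
  ]
}}

```text
clock: 37.85
position: [0.6486, 0.145, 0.1294]
ee_rot: [-2.145, -2.289, -0.008]
force: [0.2, 1.0, -1.4]
width: 0.129
```

Call:
{"fn": "drive_tool", "kwargs": {
  "increments": [
    {"grip": 1, "tx": 0, "ty": 0, "tz": -0.003, "turn": -0.08},
    {"grip": 1, "tx": 0, "ty": 0, "tz": -0.003, "turn": -0.16},
    {"grip": 1, "tx": 0, "ty": 0, "tz": -0.003, "turn": -0.24},
    {"grip": 1, "tx": 0, "ty": 0, "tz": -0.003, "turn": -0.32},
    {"grip": 1, "tx": 0, "ty": 0, "tz": -0.003, "turn": -0.4},
    {"grip": 1, "tx": 0, "ty": 0, "tz": -0.003, "turn": -0.48},
    {"grip": 1, "tx": 0, "ty": 0, "tz": -0.003, "turn": -0.56},
    {"grip": 1, "tx": 0, "ty": 0, "tz": -0.003, "turn": -0.64},
    {"grip": 1, "tx": 0, "ty": 0, "tz": -0.003, "turn": -0.72},
    {"grip": 1, "tx": 0, "ty": 0, "tz": -0.003, "turn": -0.8},
    {"grip": 1, "tx": 0, "ty": 0, "tz": -0.003, "turn": -0.88},
    {"grip": 1, "tx": 0, "ty": 0, "tz": -0.003, "turn": -0.95},
    {"grip": 1, "tx": 0, "ty": 0, "tz": -0.003, "turn": -1},
    {"grip": 1, "tx": 0, "ty": 0, "tz": -0.003, "turn": -1}
  ]
}}

```text
clock: 39.25
position: [0.6499, 0.1445, 0.1285]
ee_rot: [3.007, 0.91, 0.014]
force: [4.4, -2.5, -1.8]
width: 0.127
```

```bash
python3 st.py
```

```text
39.25 [0.6499 0.1445 0.1285] 0.1270456829773782 [ 4.45 -2.45 -1.82] [-0.577 -1.1    0.057] [-0.81  0.71  0.85  1.63 -0.6   1.07 -0.76]
jaw deg -56.33022129495234
```

Call:
{"fn": "drive_tool", "kwargs": {
  "increments": [
    {"grip": 1, "tx": 0, "ty": 0, "tz": 0, "turn": -0.07},
    {"grip": 1, "tx": 0, "ty": 0, "tz": 0, "turn": -0.14},
    {"grip": 1, "tx": 0, "ty": 0, "tz": 0, "turn": -0.21},
    {"grip": 1, "tx": 0, "ty": 0, "tz": 0, "turn": -0.28},
    {"grip": 1, "tx": 0, "ty": 0, "tz": 0, "turn": -0.35},
    {"grip": 1, "tx": 0, "ty": 0, "tz": 0, "turn": -0.42},
    {"grip": 1, "tx": 0, "ty": 0, "tz": 0, "turn": -0.49},
    {"grip": 1, "tx": 0, "ty": 0, "tz": 0, "turn": -0.56},
    {"grip": 1, "tx": 0, "ty": 0, "tz": 0, "turn": -0.63},
    {"grip": 1, "tx": 0, "ty": 0, "tz": 0, "turn": -0.65},
    {"grip": 1, "tx": 0, "ty": 0, "tz": 0, "turn": -0.65}
  ]
}}

```text
clock: 40.35
position: [0.6502, 0.144, 0.1287]
ee_rot: [3.134, -0.143, 0.014]
force: [2.8, -3.4, -2.6]
width: 0.128
```

```bash
python3 st.py
```

```text
40.35 [0.6502 0.144  0.1287] 0.12778167379443872 [ 2.77 -3.35 -2.57] [-0.806 -0.505  0.109] [-0.89  0.79  1.03  1.64 -0.73  1.14 -1.33]
jaw deg -95.24222409737992
```

Torque is still near friction; go on to the stop.

Call:
{"fn": "drive_tool", "kwargs": {
  "increments": [
    {"grip": 1, "tx": 0, "ty": 0, "tz": 0, "turn": -0.04},
    {"grip": 1, "tx": 0, "ty": 0, "tz": 0, "turn": -0.08},
    {"grip": 1, "tx": 0, "ty": 0, "tz": 0, "turn": -0.1},
    {"grip": 1, "tx": 0, "ty": 0, "tz": 0, "turn": -0.1}
  ]
}}

```text
clock: 40.75
position: [0.6502, 0.144, 0.1287]
ee_rot: [3.122, -0.304, 0.013]
force: [1.5, -2.5, -1.9]
width: 0.126
```

```bash
python3 st.py
```

```text
40.75 [0.6502 0.144  0.1287] 0.12590024927854968 [ 1.47 -2.53 -1.87] [-0.628 -0.382  0.743] [-0.9   0.8   1.06  1.64 -0.75  1.15 -1.42]
jaw deg -101.1262893100491
```

Call:
{"fn": "drive_tool", "kwargs": {
  "increments": [
    {"grip": 1, "tx": 0, "ty": 0, "tz": 0, "turn": 0.1},
    {"grip": 1, "tx": 0, "ty": 0, "tz": 0, "turn": 0.13},
    {"grip": 1, "tx": -0.002, "ty": 0.001, "tz": 0.03, "turn": 0.13},
    {"grip": 1, "tx": -0.002, "ty": 0.001, "tz": 0.07, "turn": 0.13},
    {"grip": 1, "tx": 0, "ty": 0, "tz": 0.15, "turn": 0.13},
    {"grip": 1, "tx": 0, "ty": 0, "tz": 0.22, "turn": 0.2},
    {"grip": 1, "tx": -0.04, "ty": 0.02, "tz": 0.25, "turn": 0.3},
    {"grip": 1, "tx": -0.1, "ty": 0.04, "tz": 0.25, "turn": 0.4},
    {"grip": 1, "tx": -0.16, "ty": 0.06, "tz": 0.25, "turn": 0.5},
    {"grip": 1, "tx": -0.22, "ty": 0.09, "tz": 0.25, "turn": 0.6},
    {"grip": 1, "tx": -0.3, "ty": 0.12, "tz": 0.25, "turn": 0.7},
    {"grip": 1, "tx": -0.38, "ty": 0.16, "tz": 0.25, "turn": 0.8},
    {"grip": 1, "tx": -0.46, "ty": 0.2, "tz": 0.25, "turn": 0.9},
    {"grip": 1, "tx": -0.54, "ty": 0.24, "tz": 0.25, "turn": 1},
    {"grip": 1, "tx": -0.62, "ty": 0.28, "tz": 0.25, "turn": 1},
    {"grip": 1, "tx": -0.662, "ty": 0.286, "tz": 0.25, "turn": 1},
    {"grip": 1, "tx": -0.662, "ty": 0.286, "tz": 0.25, "turn": 1}
  ]
}}

```text
clock: 42.45
position: [0.3832, 0.2594, 0.2294]
ee_rot: [-2.856, -1.301, -0.013]
force: [0.6, -0.8, -1.1]
width: 0.125
```

Call:
{"fn": "drive_tool", "kwargs": {
  "increments": [
    {"grip": 1, "tx": 0, "ty": 0, "tz": 0, "turn": 0.12},
    {"grip": 1, "tx": 0, "ty": 0, "tz": 0, "turn": 0.24},
    {"grip": 1, "tx": 0, "ty": 0, "tz": 0, "turn": 0.36},
    {"grip": 1, "tx": 0, "ty": 0, "tz": 0, "turn": 0.48},
    {"grip": 1, "tx": 0, "ty": 0, "tz": 0, "turn": 0.6},
    {"grip": 1, "tx": 0, "ty": 0, "tz": 0, "turn": 0.72},
    {"grip": 1, "tx": 0, "ty": 0, "tz": 0, "turn": 0.84},
    {"grip": 1, "tx": 0, "ty": 0, "tz": 0, "turn": 0.96},
    {"grip": 1, "tx": 0, "ty": 0, "tz": 0, "turn": 1},
    {"grip": 1, "tx": 0, "ty": 0, "tz": 0, "turn": 1}
  ]
}}

```text
clock: 43.45
position: [0.3845, 0.2588, 0.2303]
ee_rot: [-1.824, -2.549, -0.011]
force: [-0.6, -0.3, -1.4]
width: 0.131
```

Call:
{"fn": "drive_tool", "kwargs": {
  "increments": [
    {"grip": 1, "tx": 0, "ty": 0, "tz": 0, "turn": 0.12},
    {"grip": 1, "tx": 0, "ty": 0, "tz": 0, "turn": 0.24},
    {"grip": 1, "tx": 0, "ty": 0, "tz": 0, "turn": 0.36},
    {"grip": 1, "tx": 0, "ty": 0, "tz": 0, "turn": 0.48},
    {"grip": 1, "tx": 0, "ty": 0, "tz": 0, "turn": 0.6},
    {"grip": 1, "tx": 0, "ty": 0, "tz": 0, "turn": 0.72},
    {"grip": 1, "tx": 0, "ty": 0, "tz": 0, "turn": 0.84},
    {"grip": 1, "tx": 0, "ty": 0, "tz": 0, "turn": 0.96},
    {"grip": 1, "tx": 0, "ty": 0, "tz": 0, "turn": 1},
    {"grip": 1, "tx": 0, "ty": 0, "tz": 0, "turn": 1}
  ]
}}

```text
clock: 44.45
position: [0.3853, 0.2585, 0.2307]
ee_rot: [-0.309, -3.117, -0.004]
force: [0.2, 0.1, -0.7]
width: 0.127
```

```bash
python3 st.py
```

```text
44.45 [0.3853 0.2585 0.2307] 0.12740987291595124 [ 0.15  0.12 -0.72] [-0.023 -0.012  0.069] [-1.24  0.18  0.64  1.98 -0.13  1.03  0.83]
jaw deg 78.66670287561367
```

Call:
{"fn": "drive_tool", "kwargs": {
  "increments": [
    {"grip": 1, "tx": 0, "ty": 0, "tz": -0.05, "turn": 0.1},
    {"grip": 1, "tx": 0, "ty": 0, "tz": -0.12, "turn": 0.186},
    {"grip": 1, "tx": 0, "ty": 0, "tz": -0.18, "turn": 0.186},
    {"grip": 1, "tx": 0, "ty": 0, "tz": -0.23, "turn": 0.186},
    {"grip": 1, "tx": 0, "ty": 0, "tz": -0.27, "turn": 0.186},
    {"grip": 1, "tx": 0, "ty": 0, "tz": -0.3, "turn": 0.186},
    {"grip": 1, "tx": 0, "ty": 0, "tz": -0.325, "turn": 0.186},
    {"grip": 1, "tx": 0, "ty": 0, "tz": -0.345, "turn": 0.186},
    {"grip": 1, "tx": 0, "ty": 0, "tz": -0.36, "turn": 0.186},
    {"grip": 1, "tx": 0, "ty": 0, "tz": -0.372, "turn": 0.186},
    {"grip": 1, "tx": 0, "ty": 0, "tz": -0.38, "turn": 0.186},
    {"grip": 1, "tx": 0, "ty": 0, "tz": -0.38, "turn": 0.186},
    {"grip": 1, "tx": 0, "ty": 0, "tz": -0.38, "turn": 0.186}
  ]
}}

```text
clock: 45.75
position: [0.3856, 0.2586, 0.079]
ee_rot: [-0.005, -3.133, -0.004]
force: [-0.9, -0.1, 0.7]
width: 0.13
```

Call:
{"fn": "drive_tool", "kwargs": {
  "increments": [
    {"grip": 1, "tx": 0, "ty": 0, "tz": -0.003, "turn": 0},
    {"grip": 0.4, "tx": 0, "ty": 0, "tz": -0.003, "turn": 0},
    {"grip": -0.4, "tx": 0, "ty": 0, "tz": -0.003, "turn": 0},
    {"grip": -0.4, "tx": 0, "ty": 0, "tz": -0.003, "turn": 0},
    {"grip": -0.4, "tx": 0, "ty": 0, "tz": -0.003, "turn": 0},
    {"grip": -0.4, "tx": 0, "ty": 0, "tz": 0.05, "turn": 0},
    {"grip": -0.4, "tx": 0, "ty": 0, "tz": 0.15, "turn": 0},
    {"grip": -0.4, "tx": 0, "ty": 0, "tz": 0.27, "turn": 0},
    {"grip": -0.4, "tx": 0.05, "ty": -0.01, "tz": 0.37, "turn": 0},
    {"grip": -0.4, "tx": 0.12, "ty": -0.02, "tz": 0.46, "turn": 0},
    {"grip": -0.4, "tx": 0.2, "ty": -0.03, "tz": 0.54, "turn": 0},
    {"grip": -0.4, "tx": 0.28, "ty": -0.04, "tz": 0.62, "turn": 0},
    {"grip": -0.4, "tx": 0.36, "ty": -0.05, "tz": 0.7, "turn": 0},
    {"grip": -0.4, "tx": 0.44, "ty": -0.07, "tz": 0.77, "turn": 0},
    {"grip": -0.4, "tx": 0.48, "ty": -0.075, "tz": 0.77, "turn": 0},
    {"grip": -0.4, "tx": 0.48, "ty": -0.075, "tz": 0.77, "turn": 0},
    {"grip": -0.4, "tx": 0.48, "ty": -0.075, "tz": 0.77, "turn": 0}
  ]
}}

```text
clock: 47.45
position: [0.5771, 0.2286, 0.386]
ee_rot: [-0.006, -3.131, -0.003]
force: [0.2, -0.4, -0.4]
width: 0.703
```

```bash
python3 - <<'E'
from h import *
s=observe();print(s['clock'],s['position'])
im,c=snap('wrist','w13.png',crop=(130,0,430,235),scale=2.5)
g=cv2.cvtColor(im,cv2.COLOR_BGR2GRAY)
for w0 in [(.4488,.1268),(.648,.145)]:
    x,y=proj(c,[[*(np.array(w0)+corr(s)/1000),.107]])[0].round().astype(int)
    yy,xx=np.nonzero(g[y-14:y+15,x-14:x+15]<85); p=np.c_[xx+x-14,yy+y-14]; p=p[np.hypot(*(p-[x,y]).T)<12]
    w=ray(c,p,.107)[:,:2]; d=np.linalg.svd(w-w.mean(0))[2][0]
    print((x,y),len(p),'slot deg',(np.degrees(np.arctan2(d[1],d[0]))+90)%180-90,cv2.minAreaRect((w*1000).astype(np.float32)))
E
```

```text
47.45 [0.57708789 0.2286     0.38602679]
(np.int64(235), np.int64(56)) 117 slot deg 5.675530080612759 ((449.6074523925781, 126.50303649902344), (25.16135597229004, 6.479856014251709), 5.018411159515381)
(np.int64(258), np.int64(214)) 89 slot deg 2.2159589455363715 ((649.469482421875, 149.0770263671875), (27.838396072387695, 15.060291290283203), 3.1128876209259033)
```

View pics/w13.png

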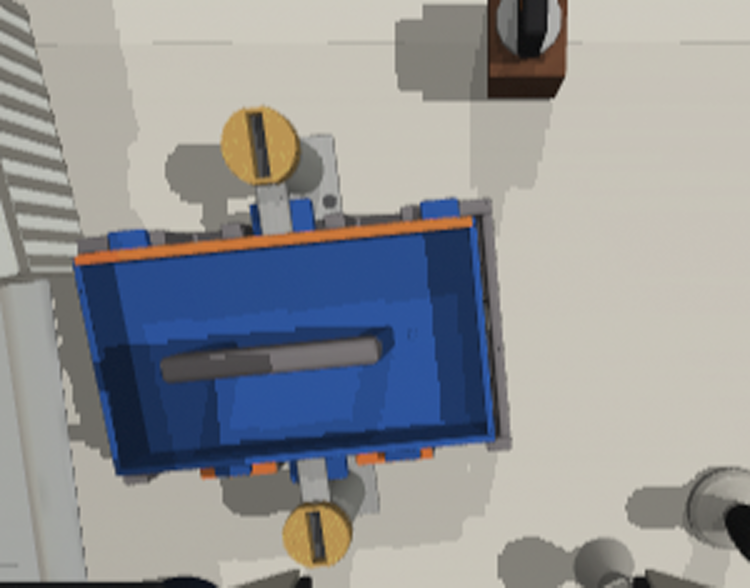

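```bash
python3 -c "
from cell import *
print(sign_off())"
```

```text
the job is handed in; nothing more can be done
None
```

The job is done and handed in at about 47 s on the robot's clock.

- **Cups:** only two steel dosing cups were on the board. I put them upright in cell_1 and cell_3; a wrist picture showed both standing in their cells before the tote went on.
- **Tote:** I used the larger one (about 197 mm long; the smaller look-alike is about 148 mm). It sits on the crate rim at the expected height, with its stripe opposite the crate's stripe.
- **Cam locks:** I turned both clockwise with the slot key. In both, the wrist torque jumped to about 0.7 N m, at almost the same angle (-101.0° and -101.1°), so I take them as fully home. The last picture shows both tabs over the lugs.
- **Key:** it is back in its stand, with its collar on the stand's top. Only part of the stand is in the last picture, so I judged that from the part in view.
- **Bystanders:** I never touched the jigger, navy cup or tamper. I did not compare their positions before and after.

**A check that disagreed:** the last slot-angle measurement read 5.7° on the near cam, against about 5.2° expected. It read 2.2° on the far cam, where the fit seems to have picked up other dark pixels. For the far cam I relied on the torque stop and the picture.

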